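Load the disc nest and the bush holder of an assembly fixture

ROBOT

A 7-joint arm with a two-finger parallel gripper is mounted at the origin on the work surface. World frame = base frame: x ahead of the robot, y to its left, z up, the work surface at z = 0. Lengths are in m, angles in rad, forces in N, time in s.
With the tool pointing down it reaches from about 0.425 to 0.875 m from the base axis. Payload 4.7 kg.
Tool frame: the origin (TCP) lies at the very end of the fingers, on their centre line; the grasp point (between the pads) lies 19 mm behind it; z points along the fingers, y is the line along which they close (so a half turn about z gives the same grasp; the last joint's range is limited). The gripper opens to 87 mm and grips with 3 to 60 N. Pads are 19 mm wide; open, the fingers measure 117 mm over their backs; the gripper's body (75 mm by 190 mm) begins 51 mm behind the grasp point.
Start: joints at [-1.269, 0.321, -0.07, 1.45, 0.023, 1.371, -0.057], TCP at [0.185, 0.623, 0.186] pointing down, gripper open.
Joint ranges: [-2.86, 2.86], [-0.3, 2.09], [-1.38, 1.24], [0.06, 2.45], [-1.56, 4.7], [0.09, 2.05], [-2.69, 2.69]. Speed limits (rad/s): [2.57, 2.57, 3.14, 3.14, 3.14, 3.14, 3.14].

INTERFACE

Orientations are given as a rotation vector (axis times angle).
In Python, from bench import ctrl, imaging, ticket gives the robot as it stands.
- The arm moves only by the tool jog_arm, never from a script. Its argument "rows" is text: rows parted by semicolons, each of 7 numbers parted by spaces: the shift along the tool's x, y, z in cm, then the turn, a rotation vector about the tool's x, y, z in rad, then the closure, from -1 (fully open) to 1 (shut), so that 0 is half open. A call has 1 to 5 rows; each row shifts and turns the commanded pose from where the row before left it, along the tool's axes as they then stand; what a row does not reach is not made up. A row lasts 1/8 s, in which the tool goes at most 62.5 mm and 10.7 degrees, less where a joint would pass 70% of its speed; a pose out of reach is approached as far as the arm can. A call with a gripper value outside its range is refused whole. The fingers move at their own pace and stop on an object; "force" is the grip in N (left out, the last holds). Time passes only in rows, so rows that do not move let the fingers close. It gives the time, the measured TCP pose, the force, the opening and the grip force at its end, in the units of the state.
- ctrl.get_state(): the state, without advancing time (a new reading comes with each control period).
- imaging.get_image(name): name is "scene" or "top" or "wrist"; returns a dict with "img" (400x640x3 uint8, blue, green, red), "vertical_fov" (degrees; the focal length in pixels is half the picture's height over the tangent of half this angle, whatever the lens; pixels are square), "cx", "cy" (the principal point, pixels), "origin" and "orientation" of the camera in the world. Camera axes: x right, y down, z forward; pixel columns grow to the right and rows downward; lengths in m; the calibration is good to about 2 mm. A picture is of the moment at which its call begins. There is no depth.
- ticket.close_job(): hands the job in; it is judged then, once.
The state is a dict: "time": time; "joint_positions": joint angles; "qd": joint speeds; "joint_torque": joint torques, N m; "position": TCP position; "tool_rot": TCP orientation; "ft_force": force on the tool from outside, world axes, zero at the start; "torque": the same for the moment, N m; "grip_width": opening from 0.0 (shut) to 1.0 (fully open); "grip_force": force on a finger pad.
Only numpy, scipy, OpenCV 4.12 (cv2) and the standard library are available. Lean on these libraries where they do the work, as an engineer would, in place of code of your own. Each camera call takes 0.05 s, during which the arm holds its last target. There are 200 camera calls.

TASK

Load the fixture for the next cycle. First push the flat steel disc along the deck of the nest and over the raised lip, without lifting it up off the nest, so that it drops flat into the pocket. Then stand the flanged bush on the sill of the slotted holder and slide it sideways into the slot, flange under the slotted plate, fully home and upright; let go, and leave the plain sleeve, screwdriver, bin and start box where they are.

Things in the scene. Friction and masses are not known exactly. Their poses are not given: they have to be found in the camera images.
- nest: Fixed aluminium plate, 150 mm (own x) by 331 mm (own y). Origin at table level on its middle line; own z up; push direction own +y. Deck: flat, top 12 mm above the table, own y -177 to +16, 150 wide, open sides. Then the lip, then the pocket. Dark side walls (inner faces x -50 and +50, top 20 mm above the table) flank lip and pocket, flaring to 132 mm apart at own y -4.
- lip (a point): Middle of the lip's crest, at own (0, 33, 15) mm of the nest. The steel lip runs across the deck's end: a ramp rising 3 mm from own y 16 to 30 mm of the nest, then a flat crest 15 mm above the table from y 30 to 36, then a straight drop into the pocket.
- pocket (a point): Centre of the pocket floor, 5 mm above the table, at own (0, 86, 5) mm of the nest, axes as the nest's. The pocket is 100 by 100 mm, own y 36 to 136 of the nest; its end wall is 24 mm above the table.
- disc_center (a point): Centre (half-way up) of the loose solid dark steel disc, 92 mm diameter, 8 mm thick, about 0.4 kg, too wide to grasp; own z its axis. It starts flat on the nest's deck, centre at own y -75 to -45 mm of the nest and up to 20 mm off the middle line. In the pocket its top is 13 mm above the table.
- holder: Fixed bush holder. Origin at table level under the home position of the bush's axis; own z up. The slot opens to own -x; the bush slides in towards own +x. Aluminium base, top 6 mm above the table, own x -95 to +42 mm, y -40 to +40; its part at x -95 to -35 is a free sill on which to stand the bush.
- slot_mouth (a point): Middle of the slot's mouth at plate top, own (-35, 0, 22) mm of the holder. The dark steel slotted plate spans own x -35 to +42, underside 16 and top 22 mm above the table. Slot 32 mm wide, square end at own x +13. Under the plate the free space is 10 mm high, 56 mm wide.
- slot_home (a point): Where the centre of the bush's foot belongs: at own (0, 0, 6) mm of the holder, on its base. Axes as those of the holder.
- bush_center (a point): Centre (half-way up) of the loose brass flanged bush, about 0.22 kg: barrel 26 mm diameter, 80 mm high overall, upright, with a 44 mm diameter, 6 mm thick flange at its foot. Grasp the barrel. Starts standing on the table between nest and holder.
- sleeve_center (a point): Centre (half-way up) of a plain brass sleeve of 26 mm diameter, 80 mm high, without flange, standing on the table; a bystander, it may take either of two places with the bush.
- driver: Screwdriver lying on the table, far from the robot; a bystander. Origin at its underside, about half-way along.
- bin: Open plastic bin 80 by 110 by 50 mm on the table; a bystander. Origin at the centre of its underside.
- startbox: Fixed grey start-button box, 90 by 130 mm, 57 mm high with its buttons; a bystander. Origin at the centre of its underside.
There are look-alikes about, which are no part of the job. Of the things like the part that bears disc_center, leave any that is blue; of the rest the larger one is meant.

How it is judged:
By the outcome, as a careful person would: the job done as asked, in the order asked, and still so for the second after the job is handed in, with the robot touching nothing.
It also fails if it takes over 56 s, if anything falls off the work surface, if the arm or the gripper's body presses on something with over 40 N, if the wrist force passes 120 N, or if a joint passes its speed limit or range.

## Working session

There is one attempt and no reset: what is moved stays moved. The work goes in short steps, Python scripts to look and compute and a tool call to move; the robot and the scene stay as the last step left them, time stands still between calls to the robot, and variables do not carry over. Pictures are saved under pics/ and viewed, at most 10 in all, crops included, and the job is handed in when it is done.

Besides the shell and the picture viewer there is one more tool, called after "Request:" in YAML: its name, and indented under it one key for each argument. jog_arm: Moves the arm, as the interface text tells. Its arguments: {"type":"object","properties":{"rows":{"type":"string"},"force":{"type":"number"}},"required":["rows"]}

```bash
mkdir -p pics; ls; cat > h.py <<'E'
import numpy as np, cv2
from scipy.spatial.transform import Rotation as R
from bench import ctrl, imaging, ticket
def grab(n,f=None):
    d=imaging.get_image(n)
    if f: cv2.imwrite('pics/'+f,d['img'])
    return d
def rot(o):
    o=np.array(o,float)
    return o if o.shape==(3,3) else (R.from_rotvec(o).as_matrix() if o.size==3 else R.from_quat(o).as_matrix())
def ray(d,px):
    px=np.atleast_2d(np.array(px,float)); f=200/np.tan(np.radians(d['vertical_fov'])/2)
    v=np.c_[(px[:,0]-d['cx'])/f,(px[:,1]-d['cy'])/f,np.ones(len(px))]
    return np.array(d['origin']),v@rot(d['orientation']).T
def plane(d,px,z):
    o,v=ray(d,px); return o+v*((z-o[2])/v[:,2])[:,None]
def proj(d,P):
    f=200/np.tan(np.radians(d['vertical_fov'])/2)
    c=(np.atleast_2d(P)-d['origin'])@rot(d['orientation'])
    return c[:,:2]/c[:,2:]*f+[d['cx'],d['cy']]
E
python3 - <<'E'
from h import *
s=ctrl.get_state(); print(s)
for n in ['top','scene','wrist']:
    d=grab(n,n+'0.png'); print(n,{k:v for k,v in d.items() if k!='img'})
E
```

```text
pics
{'time': 0.0, 'joint_positions': array([-1.2688871 ,  0.32181669, -0.07009263,  1.45165957,  0.02258226,
        1.37080272, -0.05688455]), 'qd': array([-0.00090119,  0.00014904,  0.00171231,  0.00135854,  0.00095643,
        0.00033936,  0.0006384 ]), 'joint_torque': array([ 1.53140440e-04, -4.91287100e+01, -4.03871946e-01, -3.12535608e+01,
       -6.39124797e-02,  4.33156290e-02,  1.65786582e-04]), 'position': array([0.1843681 , 0.62265881, 0.18507348]), 'tool_rot': array([-4.50425669e-01, -3.10893698e+00,  2.96762227e-03]), 'ft_force': array([-0.18350317,  0.18361673,  0.02284577]), 'torque': array([-0.09513756,  0.05042378, -0.0507001 ]), 'grip_force': 0.0, 'grip_width': 0.997715613122395}
top {'vertical_fov': 48.659802420079025, 'cx': 313.49362256244774, 'cy': 195.0712206842059, 'origin': array([ 0.32020981, -0.03947173,  1.16981525]), 'orientation': array([-2.0360128 ,  2.1829092 , -0.22816439])}
scene {'vertical_fov': 55.191005461372995, 'cx': 318.45964105223754, 'cy': 205.43096584834126, 'origin': array([1.01313948, 0.32065505, 0.75554848]), 'orientation': array([-1.1891929 , -2.4430942 ,  0.86562596])}
wrist {'vertical_fov': 60.75328223354607, 'cx': 321.32500951648865, 'cy': 198.8254038830692, 'origin': array([0.1161511 , 0.64264775, 0.38362905]), 'orientation': array([2.34017419, 1.74814787, 0.23104449])}
```

View pics/top0.png

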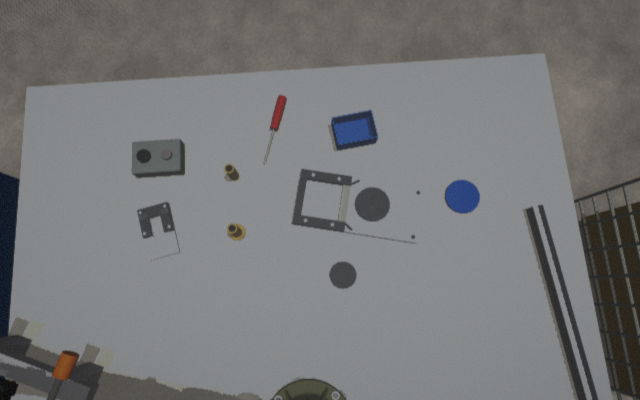

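View pics/scene0.png

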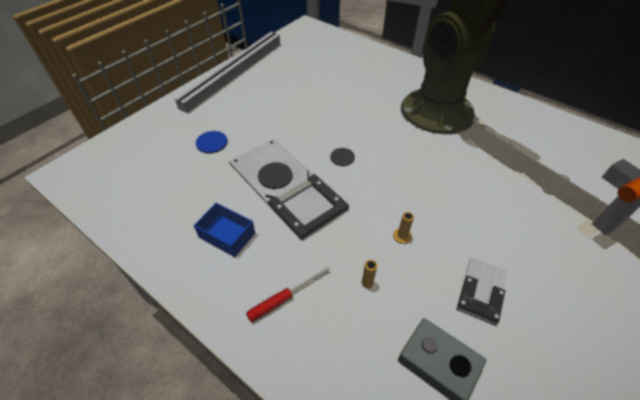

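The top view shows the nest (dark U frame at 323,200; pocket on the left, deck to the right, push towards image left) with the disc on it at (372,204). The small grey disc at (343,275) and the blue one at (462,196) are the look-alikes. The bush with its flange is at (235,231), the sleeve at (231,172), and the holder at (157,220) with its sill below. The scene view agrees. I'll enlarge the details next.

```bash
python3 - <<'E'
from h import *
t=cv2.imread('pics/top0.png'); s=cv2.imread('pics/scene0.png')
a=cv2.resize(t[155:255,285:425],None,fx=4,fy=4,interpolation=cv2.INTER_CUBIC)[:, :560]
b=cv2.resize(t[195:265,130:250],None,fx=4,fy=4,interpolation=cv2.INTER_CUBIC)
b=cv2.resize(b,(342,200)); c=cv2.resize(s[130:245,220:360],None,fx=2,fy=2); 
o=np.zeros((600,800,3),np.uint8); o[:400,:560]=a; o[400:600,:342]=b; c=cv2.resize(s[250:330,450:520],(233,266)); o[:266,565:798]=c
d=cv2.resize(s[135:240,225:355],(440,200)); o[400:,350:790]=d
cv2.imwrite('pics/crop.png',o)
d=grab('top')
g=cv2.cvtColor(t,cv2.COLOR_BGR2HSV)
m=((g[...,2]<95)&(g[...,1]<90)).astype(np.uint8); m[:, :125]=0;m[:, 520:]=0;m[300:]=0;m[:75]=0
n,l,st,c=cv2.connectedComponentsWithStats(m)
for i in range(1,n):
    if st[i,4]>3: print(i,st[i],c[i].round(1),plane(d,c[i],0.02)[0].round(4))
m=((g[...,0]>10)&(g[...,0]<30)&(g[...,1]>110)).astype(np.uint8); m[300:]=0;m[:75]=0
n,l,st,c=cv2.connectedComponentsWithStats(m)
for i in range(1,n):
    if st[i,4]>8: print('br',st[i],c[i].round(1),plane(d,c[i],0.0)[0].round(4))
E
```

```text
7 [334 112  42  24 183] [356.7 118.8] [ 0.7743 -0.1854  0.02  ]
11 [331 123  46  27 192] [350.7 142.3] [ 0.7076 -0.163   0.02  ]
12 [270 126   9   6  21] [274.  128.8] [0.7615 0.0439 0.02  ]
13 [133 140  52  38 420] [167.8 166.2] [0.675  0.3355 0.02  ]
14 [139 142   4   3   6] [140.2 142.7] [0.7472 0.4109 0.02  ]
22 [135 148  17  16 201] [143.2 155.6] [0.7095 0.4021 0.02  ]
23 [161 149  12  12 103] [166.4 154.6] [0.708  0.3392 0.02  ]
27 [226 165   6   7  33] [228.5 167.9] [0.6586 0.1718 0.02  ]
28 [227 169  12  11  75] [233.4 175.1] [0.6376 0.1592 0.02  ]
29 [ 292  169   67   63 1256] [317.8 199.7] [ 0.5544 -0.0621  0.02  ]
30 [355 188  35  33 912] [371.8 204. ] [ 0.5329 -0.2039  0.02  ]
32 [417 191   3   3   6] [417.8 192.2] [ 0.5563 -0.3291  0.02  ]
33 [445 191   2  12  12] [445.2 196.5] [ 0.5395 -0.4     0.02  ]
34 [138 202  37  36 712] [155.4 218.1] [0.5351 0.3679 0.02  ]
35 [447 204   4   5   6] [448.2 205.8] [ 0.5139 -0.4045  0.02  ]
38 [229 225   7   7  36] [231.6 227.8] [0.4955 0.1684 0.02  ]
39 [233 227   9  10  44] [237.4 232.2] [0.4826 0.1537 0.02  ]
40 [411 236   4   3   9] [412.6 236.7] [ 0.4392 -0.3013  0.02  ]
41 [329 262  27  26 555] [342.4 274.7] [ 0.3547 -0.1111  0.02  ]
br [230 167   4   6   9] [231.9 169.9] [0.6582 0.1664 0.    ]
br [231 225  14  15  74] [239.2 232.2] [0.4853 0.1523 0.    ]
```

View pics/crop.png

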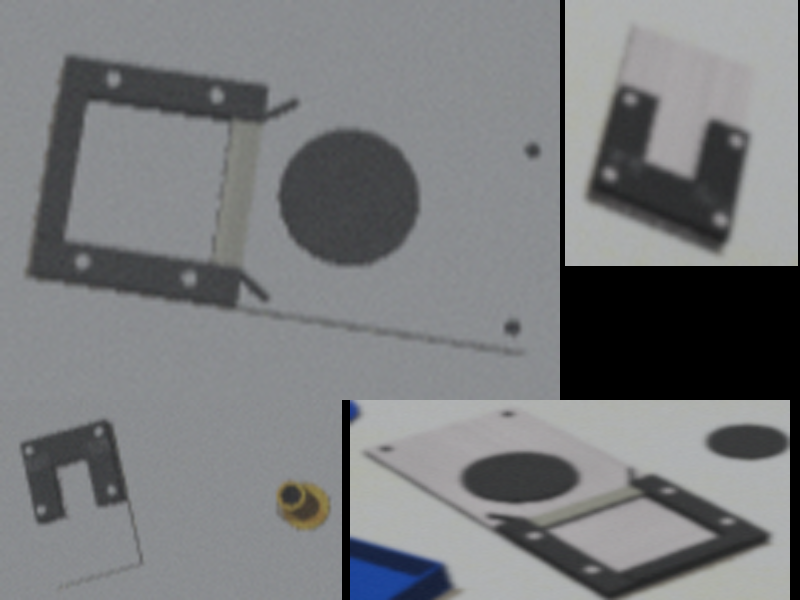

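The crop gives the nest frame's outer corners, as crop px (66,56), (266,86), (27,277), (237,307). The lip is at crop x≈240 and the disc centre at (350,197). The slot opens towards image bottom, and the bush has its flange visible. I'll take coarse poses now, then move closer and refine with the wrist camera.

```bash
cat >> h.py <<'E'
def pose(): 
    s=ctrl.get_state(); return s,np.array(s['position']),rot(s['tool_rot'])
def yawof(M): return np.degrees(np.arctan2(M[1,1],M[0,1]))   # direction of tool y in world
def togo(p,yaw):
    """tool-frame shift [cm] and turn [rad] to reach p with tool down and tool y along yaw deg (mod 180)"""
    s,c,M=pose(); y=np.radians(yaw)
    if np.dot(M[:2,1],[np.cos(y),np.sin(y)])<0: y+=np.pi
    Y=np.array([np.cos(y),np.sin(y),0]);Z=np.array([0,0,-1.]);T=np.c_[np.cross(Y,Z),Y,Z]
    print('t',round(s['time'],3),'at',c.round(4),'yaw',yawof(M).round(1),'shift cm',(M.T@(np.array(p)-c)*100).round(2),'turn',R.from_matrix(M.T@T).as_rotvec().round(3),'shift cm in goal axes',(T.T@(np.array(p)-c)*100).round(2))
E
python3 - <<'E'
from h import *
d=grab('top')
q=np.array([[66,56],[266,86],[27,277],[237,307]])/4.+[285-.4,155-.4]
for z in (.02,.024): print(plane(d,q,z).round(4))
disc=plane(d,[371.8,204],.02)[0]; print('disc',disc)
P=plane(d,q,.02); mid0=(P[0]+P[2])/2; u=((P[0]-P[1])+(P[2]-P[3])); u/=np.linalg.norm(u); print('u',u,np.degrees(np.arctan2(u[1],u[0])),np.linalg.norm(P[0]-P[2]),np.linalg.norm(P[1]-P[3]),np.linalg.norm(P[0]-P[1]))
o=mid0-u*.154; print('nest o',o); e=np.array([u[1],-u[0],0]); print('disc in nest',(disc-o)@e,(disc-o)@u)
# holder
h=np.array([[22,443],[107,421],[127,500],[38,523],[142,563],[55,585]],float); h[:,1]-=400; h=h*[120/342,70/200]+[130-.3,195-.3]
print(plane(d,h,.022).round(4)); 
b=np.array([[290,494],[303,503]],float);b[:,1]-=400;b=b*[120/342,70/200]+[130,195]; print('bush top',plane(d,b[:1],.08)[0],'flange',plane(d,b[1:],.006)[0])
togo(o-.118*u+[0,0,.15],np.degrees(np.arctan2(e[1],e[0])))
E
```

```text
[[ 0.6429 -0.0234  0.02  ]
 [ 0.6127 -0.1559  0.02  ]
 [ 0.4949  0.0116  0.02  ]
 [ 0.4656 -0.1241  0.02  ]]
[[ 0.6418 -0.0234  0.024 ]
 [ 0.6117 -0.1555  0.024 ]
 [ 0.4942  0.0114  0.024 ]
 [ 0.4651 -0.1238  0.024 ]]
disc [ 0.53290695 -0.20388621  0.02      ]
u [0.21672655 0.97623235 0.        ] 77.48316019675137 0.15217074031962016 0.15054904629365579 0.1359231894703503
nest o [ 0.53552302 -0.15621669  0.02      ]
disc in nest 0.007777359304777173 -0.047103497807568076
[[0.5604 0.4149 0.022 ]
 [0.5757 0.3362 0.022 ]
 [0.5005 0.3178 0.022 ]
 [0.485  0.3992 0.022 ]
 [0.442  0.3044 0.022 ]
 [0.4277 0.3831 0.022 ]]
bush top [0.48593382 0.15718518 0.08      ] flange [0.48794601 0.15873698 0.006     ]
t 0.25 at [0.1845 0.623  0.1856] yaw 73.5 shift cm [-56.6  -76.52   1.63] turn [-1.000e-03  1.000e-03  1.501e+00] shift cm in goal axes [-80.26  51.16   1.56]
```

Request:
jog_arm:
  rows: "-6 0 0 0 0 0.09 -0.15;-6 0 0 0 0 0.09 -0.15;-6 0 0 0 0 0.09 -0.15;-6 0 0 0 0 0.09 -0.15;-6 0 0 0 0 0.09 -0.15"

```text
time: 0.88
position: [0.4517, 0.488, 0.1859]
tool_rot: [1.137, 2.929, 0.0]
ft_force: [0.5, 0.7, -0.1]
grip_width: 0.599
grip_force: 0.0
```

Request:
jog_arm:
  rows: "-6 0 0 0 0 0.1 -0.15;-6 0 0 0 0 0.1 -0.15;-6 0 0 0 0 0.1 -0.15;-6 0 0 0 0 0.1 -0.15;-6 0 0 0 0 0.1 -0.15"

```text
time: 1.5
position: [0.6267, 0.248, 0.1859]
tool_rot: [1.826, 2.556, 0.0]
ft_force: [0.3, 1.4, -0.5]
grip_width: 0.576
grip_force: 0.0
```

```bash
python3 - <<'E'
from h import *
togo([.512,-.27,.19],-12.5)
E
```

```text
t 1.5 at [0.6267 0.248  0.1859] yaw 18.9 shift cm [-45.29 -27.63  -0.41] turn [0.    0.    0.548] shift cm in goal axes [-5.305e+01  1.000e-02 -4.100e-01]
```

Request:
jog_arm:
  rows: "-5.1 -3.1 0 0 0 0.183 -0.15;-5.6 -2.1 0 0 0 0.183 -0.15;-5.9 -1.1 0 0 0 0.182 -0.15;-6 0 0 0 0 0 -0.15;-6 0 0 0 0 0 -0.15"

```text
time: 2.12
position: [0.5616, -0.0448, 0.1863]
tool_rot: [2.447, 1.97, 0.001]
ft_force: [0.2, -0.2, -0.4]
grip_width: 0.572
grip_force: 0.0
```

Request:
jog_arm:
  rows: "-6 0 0 0 0 0 -0.15;-6 0 0 0 0 0 -0.15;-6 0 0 0 0 0 -0.15;-5 0 0 0 0 0 -0.15;0 0 0 0 0 0 -0.15"

```text
time: 2.75
position: [0.5106, -0.2734, 0.1865]
tool_rot: [2.454, 1.958, -0.003]
ft_force: [0.1, -0.3, -0.8]
grip_width: 0.576
grip_force: 0.0
```

```bash
python3 - <<'E'
from h import *
togo([.512,-.27,.19],-12.5)
d=grab('wrist','w1.png'); np.save('w1.npy',{k:v for k,v in d.items() if k!='img'},allow_pickle=True)
togo([.512,-.27,.19],-12.5)
o=np.array([.5355,-.1562,0]);u=np.array([.2167,.9762,0]);e=np.array([u[1],-u[0],0])
for a,b,z in [(0,-177,12),(0,16,12),(0,33,15),(-50,136,24),(50,136,24),(-50,36,20),(50,36,20)]: print(a,b,proj(d,o+e*a/1e3+u*b/1e3+[0,0,z/1e3]).round(1))
E
```

```text
t 2.75 at [ 0.5106 -0.2734  0.1865] yaw -12.8 shift cm [ 0.36  0.06 -0.35] turn [ 0.     0.002 -0.006] shift cm in goal axes [ 0.36  0.06 -0.35]
t 2.8 at [ 0.5122 -0.2699  0.1862] yaw -12.6 shift cm [-0.01 -0.01 -0.38] turn [ 0.     0.    -0.001] shift cm in goal axes [-0.01 -0.01 -0.38]
0 -177 [[320.4 221.7]]
0 16 [[319.2  39.6]]
0 33 [[319.1  20.3]]
-50 136 [[ 261.4 -110.9]]
50 136 [[ 375.  -111.5]]
-50 36 [[267.4  15.9]]
50 36 [[370.7  15.3]]
```

View pics/w1.png

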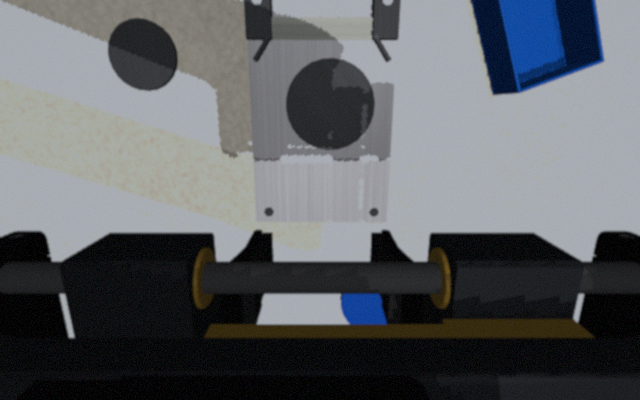

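The wrist view shows the nest aligned with the image. The deck's rear edge is at row 221 (predicted 221.7) and its middle at column 321 (predicted 320). The disc is at about (331,103), and the lip band lies at rows 15–40. The nest pose is confirmed to about 1 mm.

```bash
python3 - <<'E'
from h import *
d=np.load('w1.npy',allow_pickle=True).item()
im=cv2.imread('pics/w1.png')
o=np.array([.5355,-.1562,0]);u=np.array([.2167,.9762,0]);e=np.array([u[1],-u[0],0])
p=plane(d,[[331,103],[288,103],[374,103],[331,58],[331,149]],.02); 
print(((p-o)@e*1e3).round(1),((p-o)@u*1e3).round(1))
c=o+e*((p[0]-o)@e)+u*((p[0]-o)@u)
togo(c-.072*u+[0,0,.0165-c[2]],-12.5)
E
```

```text
[ 11.7 -32.5  56.   11.6  11.8] [-45.5 -45.2 -45.7  -2.3 -92.7]
t 2.8 at [ 0.5122 -0.2699  0.1862] yaw -12.6 shift cm [-0.14  0.98 16.97] turn [ 0.     0.    -0.001] shift cm in goal axes [-0.14  0.99 16.97]
```

Request:
jog_arm:
  rows: "0 0.3 5 0 0 0 -0.15;0 0.3 5 0 0 0 -0.15;0 0.3 4 0 0 0 -0.15;0 0 1.5 0 0 0 -0.15;0 0 1 0 0 0 -0.15"

```text
time: 3.42
position: [0.5228, -0.2688, 0.0211]
tool_rot: [2.445, 1.972, 0.001]
ft_force: [-0.4, 0.7, 0.2]
grip_width: 0.574
grip_force: 0.0
```

Request:
jog_arm:
  rows: "0.5 0 0.4 0 0 0 -0.15;0 0 0 0 0 0 -0.15"

```text
time: 3.68
position: [0.5241, -0.2642, 0.0181]
tool_rot: [2.445, 1.971, 0.002]
ft_force: [-0.4, -0.5, -0.3]
grip_width: 0.573
grip_force: 0.0
```

```bash
cat >> h.py <<'E'
NO=np.array([.5355,-.1562,0]);U=np.array([.2167,.9762,0]);E_=np.array([U[1],-U[0],0])
def innest(p): return np.round([(p-NO)@E_*1e3,(p-NO)@U*1e3,p[2]*1e3],1)
E
python3 - <<'E'
from h import *
s,c,M=pose(); print(innest(c),yawof(M),s['ft_force'],s['time'])
togo(NO+.086*U-.048*U+[0,0,.0165],-12.5)
E
```

```text
[  12.3 -107.9   18.1] -12.260429521635682 [-0.40424089 -0.46532326 -0.30919744] 3.675
t 3.675 at [ 0.5241 -0.2642  0.0181] yaw -12.3 shift cm [14.59 -1.16  0.16] turn [ 0.002 -0.001  0.004] shift cm in goal axes [14.59 -1.22  0.16]
```

Request:
jog_arm:
  rows: "0.5 0 0.17 0 0 0 -0.15;0.8 0 0 0 0 0 -0.15;0.8 0 0 0 0 0 -0.15;0.8 -0.1 0 0 0 0 -0.15;0.8 -0.1 0 0 0 0 -0.15"

```text
time: 4.3
position: [0.5291, -0.2275, 0.0154]
tool_rot: [-2.447, -1.971, -0.0]
ft_force: [0.2, -0.0, 0.4]
grip_width: 0.574
grip_force: 0.0
```

Request:
jog_arm:
  rows: "0.8 -0.2 0 0 0 0 -0.15;0.8 -0.2 0 0 0 0 -0.15;0.8 -0.2 0 0 0 0 -0.15;0.8 -0.2 0 0 0 0 -0.15;0.8 -0.2 0 0 0 0 -0.15"

```text
time: 4.92
position: [0.5277, -0.1865, 0.0155]
tool_rot: [-2.447, -1.97, -0.0]
ft_force: [-0.5, 0.7, -1.0]
grip_width: 0.57
grip_force: 0.0
```

```bash
python3 - <<'E'
from h import *
d=grab('wrist','w2.png')
s,c,M=pose(); print(innest(c),yawof(M),s['ft_force'],s['time'])
cv2.imwrite('pics/w2c.png',d['img'][:250,150:500])
E
```

```text
[ -1.2 -29.7  15.3] -12.241691654741308 [-0.54824036  1.39615675 -0.66495346] 4.975
```

View pics/w2c.png

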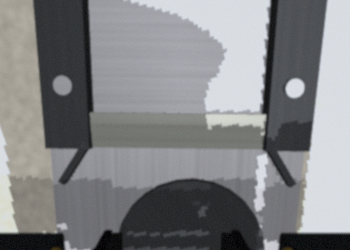

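The crop shows the disc held between the finger tips, entering the flares (disc centre at crop column ~190, walls at 90 and 267). It's slightly right of the middle and centring itself. I'll raise 1.5 mm to clear the crest and push on.

Request:
jog_arm:
  rows: "0.5 0.1 -0.17 0 0 0 -0.15;0.8 0 0 0 0 0 -0.15;0.8 0 0 0 0 0 -0.15;0.8 0 0 0 0 0 -0.15;0.8 0 0 0 0 0 -0.15"

```text
time: 5.6
position: [0.5368, -0.1504, 0.0171]
tool_rot: [-2.447, -1.97, -0.0]
ft_force: [-0.2, -0.2, -0.7]
grip_width: 0.573
grip_force: 0.0
```

```bash
python3 - <<'E'
from h import *
d=grab('wrist','w3.png')
s,c,M=pose(); print(innest(c),yawof(M),s['ft_force'],s['time'])
cv2.imwrite('pics/w3c.png',d['img'][:250,150:500])
E
```

```text
[ 0.   7.4 17. ] -12.223010263465946 [ 1.05821723  1.03594728 -0.25236859] 5.65
```

View pics/w3c.png

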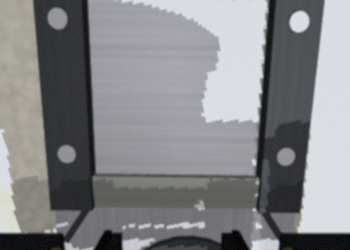

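The disc hasn't moved in nest terms. Its front edge is still ~15–18 mm before the lip in both crops, although the fingers are already over it. I need a look from the other cameras.

```bash
python3 - <<'E'
from h import *
d=grab('scene','s3.png'); w=cv2.imread('pics/w3.png'); t=grab('top','t3.png')
q=proj(d,NO-.046*U+[0,0,.02])[0]; print(q, proj(d,pose()[1]))
for z in (.02,.012): print(z,[proj(d,NO+(y/1e3)*U+[0,0,z])[0].round(1) for y in (-177,-92,0,16,36)])
o=np.zeros((600,800,3),np.uint8)
o[:400]=cv2.resize(d['img'][130:250,200:440],(800,400),interpolation=cv2.INTER_CUBIC)
o[400:,:400]=cv2.resize(w[150:290,180:460],(400,200)); o[400:,400:]=cv2.resize(t['img'][150:250,285:485],(400,200))
cv2.imwrite('pics/c3.png',o)
E
```

```text
[278.20091659 172.85166722] [[289.95180539 184.82092559]]
0.02 [array([251.2, 146.9]), array([268.3, 163.4]), array([288.5, 182.8]), array([292.2, 186.3]), array([296.9, 190.8])]
0.012 [array([251.6, 149. ]), array([268.6, 165.5]), array([288.7, 184.8]), array([292.4, 188.4]), array([297.1, 192.9])]
```

View pics/c3.png

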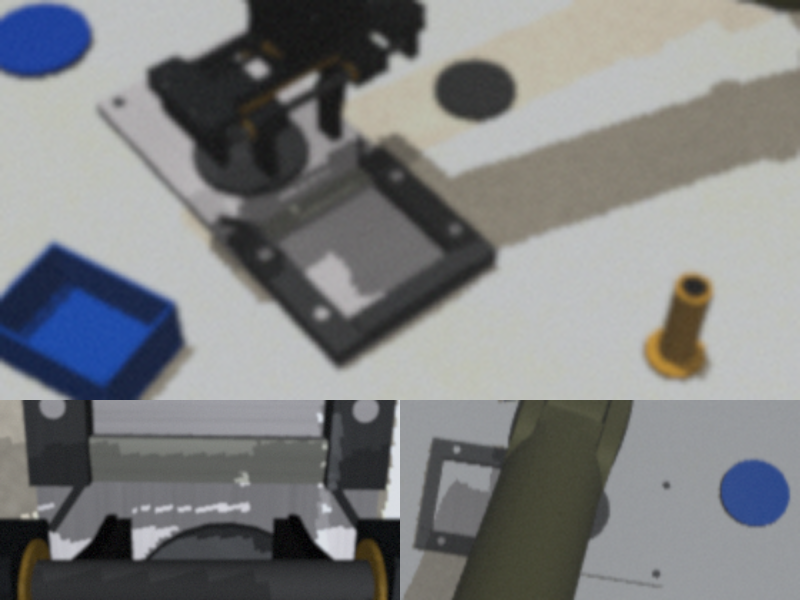

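```bash
python3 - <<'E'
from h import *
d=grab('wrist'); s,c,M=pose(); print(s['time'],c,d['origin'])
for h in (0,.025,.05):
    print(h,[proj(d,c+M@np.array([x,y,-h]))[0].round(1).tolist() for y in (-.0325,-.025,.025,.0325) for x in (.0095,)])
sc=grab('scene')
for h in (0,.025,.05):
    print(h,[proj(sc,c+M@np.array([x,y,-h]))[0].round(1).tolist() for y in (-.0325,.0325) for x in (.0,)])
im=cv2.imread('pics/s3.png')[150:200,255:310]; g=cv2.cvtColor(im,cv2.COLOR_BGR2GRAY)
for r in range(10,50,2): print(150+r,' '.join('%3d'%v for v in g[r,::2]))
E
```

```text
5.8 [ 0.53665863 -0.15096118  0.01714487] [ 0.55112039 -0.08190297  0.21559003]
0 [[268.1, 211.7], [280.4, 211.7], [362.6, 211.8], [375.0, 211.8]]
0.025 [[261.1, 225.4], [275.1, 225.4], [368.2, 225.4], [382.1, 225.4]]
0.05 [[252.1, 243.3], [268.2, 243.3], [375.4, 243.3], [391.5, 243.3]]
0 [[299.7, 178.8], [279.7, 190.7]]
0.025 [[299.3, 172.2], [278.8, 184.2]]
0.05 [[298.9, 165.3], [278.0, 177.3]]
160  41  40  42  38  39  42  40  36  29  31  43  48  46  37  74 115  82  55  72 104  65  23  28  33 119 182 182 180
162  38  45  38  39  36  37  41  37  35  43  42  36  36  36  38  42  66 106 137 141  74  24  25  37 141 182 182 180
164  30  42  41  42  41  41  39  38  31  37  34  38  37  35  32  39 109 147 150 146  77  27  28  47 155 184 184 181
166  27  31  38  40  42  35  32  30  34  53  44  36  31  29  26  30  77 132 149 146  80  29  25  43 135 176 182 183
168  53  30  31  32  33  31  30  40  43  57  57  33  29  29  27  38  54  81 139 145  93  32  26  39 128 153 166 178
170 130  55  27  30  32  29  32  41  44  49  50  32  24  28  40  50  55  56 109 148 138  93  41  45 128 148 122 156
172 
[... 919 characters left out ...]
  77
188 161 168 163 159 157 141 121  98  74  52  51  53  62  70  87 113 108  91  81  72  69  67  76  79  80  78  86  98
190 121 144 156 158 159 163 169 168 142  93  79  82  83  84  89  91  83  76  69  67  75  81  80  78  83  93 103 103
192 160 113 144 157 159 158 162 173 131  89  85  85  86  85  84  79  94  85  70  80  85  77  79  93 102 104 104 104
194 180 146 115 146 154 128 114 137 116  90  86  85  83  81  71  70  74  80  83  78  77  87  98 106 104 107 104 105
196 186 176 141 110 128  84  47  47  49  59  67  73  73  67  68  69  71  73  75  83  98 104 105 105 105 106 107 105
198 186 185 176 139  90  82  75  63  41  37  45  52  64  68  71  69  70  78  94 102 106 106 109 108 106 107 108 106
```

The finger tips in the scene view end at (281,183) and (299,171). That matches points ~25 mm behind the reported TCP, so the half-open fingers sit higher than assumed and passed over the disc. I'll go back behind the disc and feel for the deck.

Request:
jog_arm:
  rows: "-3 0.2 0 0 0 0 -0.15;-4 0.3 0 0 0 0 -0.15;-4 0.3 0 0 0 0 -0.15;-1.7 0 0 0 0 0 -0.15;0 0 0 0 0 0 -0.15"

```text
time: 6.48
position: [0.5167, -0.2778, 0.0171]
tool_rot: [-2.449, -1.967, 0.0]
ft_force: [0.0, 0.8, 0.4]
grip_width: 0.58
grip_force: 0.0
```

Request:
jog_arm:
  rows: "0 0 0.8 0 0 0 -0.15;0 0 0.4 0 0 0 -0.15;0 0 0 0 0 0 -0.15"

```text
time: 6.85
position: [0.5174, -0.2753, 0.0044]
tool_rot: [-2.444, -1.972, 0.0]
ft_force: [-0.2, -0.1, -0.5]
grip_width: 0.575
grip_force: 0.0
```

```bash
python3 - <<'E'
from h import *
s,c,M=pose(); print(innest(c),s['ft_force'],s['time'],s['grip_width'])
sc=grab('scene','s4.png')
for h in (0,.01,.02,.03):
    print(h,[proj(sc,c+M@np.array([x,y,-h]))[0].round(1).tolist() for y in (-.0325,.0325) for x in (.0,)])
g=cv2.cvtColor(sc['img'],cv2.COLOR_BGR2GRAY)[140:186,240:300]
for r in range(0,46,2): print(140+r,' '.join('%3d'%v for v in g[r,::2]))
E
```

```text
[   8.1 -120.2    4.4] [-0.22108765 -0.08206843 -0.53233358] 6.85 0.5754346797903563
0 [[270.3, 157.9], [250.8, 168.5]]
0.01 [[269.9, 155.3], [250.3, 165.9]]
0.02 [[269.6, 152.6], [249.8, 163.3]]
0.03 [[269.2, 150.0], [249.3, 160.7]]
140  37  38  34  31  35  32  44 123 172 184 186 182  99  25  24  42 122 153 171 180 180 183 180 178 177 177 177 178 178 180
142  44  42  34  31  26  26  52 163 186 187 183 178 102  27  25  36  89 142 153 165 174 177 178 176 177 179 179 179 176 177
144  57  56  32  27  25  36  79 164 180 177 167 157  97  27  26  51 127 150 149 151 160 176 179 174 174 174 178 177 177 177
146  70  65  33  27  27  78 160 173 168 160 153 147 111  36  28  45 131 149 148 142 118 129 154 134 150 169 175 175 176 179
148 156 152  72  27  24  64 152 157 148 148 149 148 138  80  34  40 106 104 105 107 100  85  93  96 104 122 163 178 178 180
150 187 184 147  42  23  45 132 149 149 149 151 151 150 138  83  55  79  81  81  96 104  82  82  86  96 100 120 156 175 179
152 187 187 163  62  26  37 123 151 150 151 151 152 152 147 104  83  82  83  83  86  83  83  83  83  86  94  99 110 157 17
[... 1285 characters left out ...]
  43  44  46  43  42  41  40  39  38  40  43  42  43  41  43  43  73 103 103 103
176  90  75  78  93 130 145 113 104  98  57  43  54  57  52  39  43  39  40  42  42  42  43  42  42  43  43  71 102 103 104
178  97  85  79  94 111 132 133 105 101  69  56  60  60  51  43  42  41  39  41  42  39  41  41  42  42  46  89 105 106 104
180  98  98  91  84  97 106 107 115 116  85  60  60  58  54  42  43  39  42  41  43  41  41  42  43  42  58  96 103 104 103
182 101 103 113 100  90  99 109 151 165 149  84  60  60  58  46  40  44  43  43  40  44  45  49  45  54  90 107 111 129 133
184 132 121 120 123 103  92 116 167 175 178 150  72  56  61  58  58  55  55  58  55  56  54  49  64 113 135 153 159 170 163
```

The reported TCP is already below deck level without contact, so the tips really do sit ~30 mm higher. I'll keep descending in small probing steps.

Request:
jog_arm:
  rows: "0 0 0.5 0 0 0 -0.15;0 0 0.3 0 0 0 -0.15;0 0 0 0 0 0 -0.15"

```text
time: 7.28
position: [0.5171, -0.2767, -0.0032]
tool_rot: [-2.447, -1.97, 0.0]
ft_force: [-0.3, -0.1, -0.6]
grip_width: 0.574
grip_force: 0.0
```

Request:
jog_arm:
  rows: "0 0 0.3 0 0 0 -0.15;0 0 0 0 0 0 -0.15"

```text
time: 7.52
position: [0.5172, -0.2768, -0.0061]
tool_rot: [-2.447, -1.97, 0.0]
ft_force: [-0.6, 0.8, -0.5]
grip_width: 0.574
grip_force: 0.0
```

Request:
jog_arm:
  rows: "0 0 0.3 0 0 0 -0.15;0 0 0 0 0 0 -0.15"

```text
time: 7.78
position: [0.5172, -0.2767, -0.0091]
tool_rot: [-2.447, -1.97, 0.0]
ft_force: [-0.8, 0.6, 0.8]
grip_width: 0.572
grip_force: 0.0
```

Request:
jog_arm:
  rows: "0 0 0.2 0 0 0 -0.15;0 0 0 0 0 0 -0.15"

```text
time: 8.02
position: [0.5173, -0.2767, -0.011]
tool_rot: [-2.447, -1.97, 0.0]
ft_force: [0.1, -0.5, 0.4]
grip_width: 0.576
grip_force: 0.0
```

Request:
jog_arm:
  rows: "0 0 0.2 0 0 0 -0.15;0 0 0 0 0 0 -0.15"

```text
time: 8.28
position: [0.5172, -0.2768, -0.013]
tool_rot: [-2.447, -1.97, 0.0]
ft_force: [-0.5, -0.1, 0.0]
grip_width: 0.576
grip_force: 0.0
```

Request:
jog_arm:
  rows: "0 0 0.2 0 0 0 -0.15;0 0 0 0 0 0 -0.15"

```text
time: 8.52
position: [0.5173, -0.2767, -0.015]
tool_rot: [-2.447, -1.97, 0.0]
ft_force: [0.6, 0.0, -0.4]
grip_width: 0.571
grip_force: 0.0
```

Request:
jog_arm:
  rows: "0 0 0.15 0 0 0 -0.15;0 0 0 0 0 0 -0.15"

```text
time: 8.78
position: [0.5173, -0.2768, -0.0165]
tool_rot: [-2.447, -1.97, 0.0]
ft_force: [-0.2, -0.6, 1.2]
grip_width: 0.576
grip_force: 0.0
```

Request:
jog_arm:
  rows: "0 0 0.15 0 0 0 -0.15;0 0 0 0 0 0 -0.15"

```text
time: 9.02
position: [0.5173, -0.2768, -0.018]
tool_rot: [-2.447, -1.97, 0.0]
ft_force: [0.1, 0.8, -0.3]
grip_width: 0.573
grip_force: 0.0
```

Request:
jog_arm:
  rows: "0 0 0.15 0 0 0 -0.15;0 0 0 0 0 0 -0.15"

```text
time: 9.28
position: [0.5173, -0.2768, -0.0195]
tool_rot: [-2.447, -1.97, 0.0]
ft_force: [-1.0, 0.6, -0.3]
grip_width: 0.571
grip_force: 0.0
```

```bash
python3 - <<'E'
from h import *
s,c,M=pose(); print(innest(c),s['ft_force'],s['time'],s['grip_width'])
sc=grab('scene','s5.png')
for h in (0,.01,.02,.03,.04):
    print(h,[proj(sc,c+M@np.array([x,y,-h]))[0].round(1).tolist() for y in (-.0325,.0325) for x in (.0,)])
g=cv2.cvtColor(sc['img'],cv2.COLOR_BGR2GRAY)[146:170,240:280]
for r in range(0,24,2): print(146+r,' '.join('%3d'%v for v in g[r,::2]))
E
```

```text
[   8.4 -121.6  -19.5] [-0.96798253  0.55741218 -0.34438272] 9.275 0.5712544447281632
0 [[270.8, 163.7], [251.7, 174.3]]
0.01 [[270.5, 161.2], [251.2, 171.8]]
0.02 [[270.1, 158.7], [250.7, 169.3]]
0.03 [[269.7, 156.1], [250.2, 166.7]]
0.04 [[269.4, 153.5], [249.6, 164.1]]
146  38  43  38  33  35  33  42  54  87 126 146 148 103  32  28  33 107 132 134 113
148  33  38  36  37  34  31  29  86 142 148 151 152 115  35  27  34  85  84  87  92
150  65  56  41  29  28  26  30  90 146 150 148 151 126  39  28  33  73  84  82  82
152  66  56  44  26  29  31  79 130 150 149 149 146 120  44  27  30  70  81  83  84
154  75 107  72  29  25  34 109 150 151 150 142 112  94  76  34  31  61  83  83  82
156 155 160 129  58  28  30  94 148 150 130 103 102  98  92  59  51  66  81  84  82
158 155 149 144  97  31  26  79 125 107  92 100  93  85  84  79  83  83  83  83  83
160 146 147 144 110  33  24  42  93  88  82  86  84  81  84  83  80  82  82  86  86
162 146 137 110  80  39  26  36  88  89  80  85  85  81  81  75  69  63  62  62  66
164 117  94  80  81  67  38  28  71  85  85  81  83  79  63  47  43  40  43  41  42
166 105  85  81  80  80  68  50  92  99  85  79  68  49  43  40  41  42  41  46  40
168 103 104  85  78  78  80  80  83  83  84  67  46  38  39  39  41  43  40  39  38
```

Request:
jog_arm:
  rows: "0 0 0.15 0 0 0 -0.15;0 0 0 0 0 0 -0.15"

```text
time: 9.57
position: [0.5173, -0.2768, -0.021]
tool_rot: [-2.447, -1.97, 0.0]
ft_force: [0.1, -0.7, 0.3]
grip_width: 0.574
grip_force: 0.0
```

Request:
jog_arm:
  rows: "0 0 0.15 0 0 0 -0.15;0 0 0 0 0 0 -0.15"

```text
time: 9.82
position: [0.5173, -0.2768, -0.0225]
tool_rot: [-2.447, -1.97, 0.0]
ft_force: [0.6, -0.5, -0.3]
grip_width: 0.574
grip_force: 0.0
```

Request:
jog_arm:
  rows: "0 0 0.15 0 0 0 -0.15;0 0 0 0 0 0 -0.15"

```text
time: 10.07
position: [0.5174, -0.2769, -0.0239]
tool_rot: [2.447, 1.97, 0.0]
ft_force: [0.6, 0.1, 0.7]
grip_width: 0.572
grip_force: 0.2
```

Request:
jog_arm:
  rows: "0 0 0.15 0 0 0 -0.15;0 0 0 0 0 0 -0.15"

```text
time: 10.32
position: [0.5175, -0.2768, -0.0239]
tool_rot: [-2.446, -1.97, -0.001]
ft_force: [-3.9, 1.8, 10.7]
grip_width: 0.579
grip_force: 5.4
```

Request:
jog_arm:
  rows: "0 0 0.15 0 0 0 -0.15;0 0 0 0 0 0 -0.15"

```text
time: 10.58
position: [0.5175, -0.2768, -0.024]
tool_rot: [-2.446, -1.969, -0.002]
ft_force: [-7.9, 4.7, 20.6]
grip_width: 0.574
grip_force: 10.6
```

Deck contact is felt at reported z = −0.024, so the tips lie 36 mm above the reported TCP. I'll lift to a tip height of 16.5 mm and push.

Request:
jog_arm:
  rows: "0 0 -0.75 0 0 0 -0.15;0 0.1 0 0 0 0 -0.15"

```text
time: 10.82
position: [0.5188, -0.2773, -0.0189]
tool_rot: [2.446, 1.97, 0.001]
ft_force: [-0.1, -0.6, 1.1]
grip_width: 0.577
grip_force: 0.0
```

Request:
jog_arm:
  rows: "1 0 0 0 0 0 -0.15;1 0 0 0 0 0 -0.15;0.8 0 0 0 0 0 -0.15;0.8 0 0 0 0 0 -0.15;0.8 0 0 0 0 0 -0.15"

```text
time: 11.45
position: [0.5275, -0.2338, -0.0195]
tool_rot: [-2.447, -1.97, 0.001]
ft_force: [-0.8, -2.5, -2.7]
grip_width: 0.575
grip_force: 0.8
```

```bash
python3 - <<'E'
from h import *
s,c,M=pose(); print(innest(c),yawof(M),s['ft_force'],s['time'],s['grip_width'])
togo(NO+.038*U+[0,0,-.0195],-12.5)
E
```

```text
[  9.  -77.5 -19.5] -12.325426749253232 [-0.75457483 -2.46105528 -2.67955629] 11.45 0.5750470721922137
t 11.45 at [ 0.5275 -0.2338 -0.0195] yaw -12.3 shift cm [11.55 -0.87 -0.  ] turn [-0.     0.     0.003] shift cm in goal axes [11.55 -0.9   0.  ]
```

Request:
jog_arm:
  rows: "0.8 -0.1 0 0 0 0 -0.15;0.8 -0.1 0 0 0 0 -0.15;0.8 -0.2 0 0 0 0 -0.15;0.8 -0.1 0 0 0 0 -0.15;0.8 -0.2 0 0 0 0 -0.15"

```text
time: 12.08
position: [0.5296, -0.193, -0.0192]
tool_rot: [2.447, 1.97, 0.0]
ft_force: [-0.3, -2.4, -0.1]
grip_width: 0.572
grip_force: 1.0
```

Request:
jog_arm:
  rows: "0.8 -0.1 0 0 0 0 -0.15;0.8 -0.1 0 0 0 0 -0.15;0.8 0 0 0 0 0 -0.15;0.8 0 0 0 0 0 -0.15;0.8 0 0 0 0 0 -0.15"

```text
time: 12.7
position: [0.5364, -0.1547, -0.0188]
tool_rot: [2.446, 1.969, -0.0]
ft_force: [-1.7, -5.8, 4.8]
grip_width: 0.579
grip_force: 3.0
```

```bash
python3 - <<'E'
from h import *
s,c,M=pose(); print(innest(c),yawof(M),s['ft_force'],s['time'],s['grip_width'])
d=grab('wrist','w6.png'); sc=grab('scene','s6.png')
o=np.zeros((600,800,3),np.uint8)
o[:,:400]=cv2.resize(d['img'][:300,220:420],(400,600)); o[:400,400:]=cv2.resize(sc['img'][140:250,220:350],(400,400),interpolation=cv2.INTER_CUBIC)
cv2.imwrite('pics/c6.png',o)
E
```

```text
[  0.5   1.6 -18.8] -12.345914089840768 [-1.6860429  -5.8454766   4.80088862] 12.7 0.5793152217381577
```

View pics/c6.png

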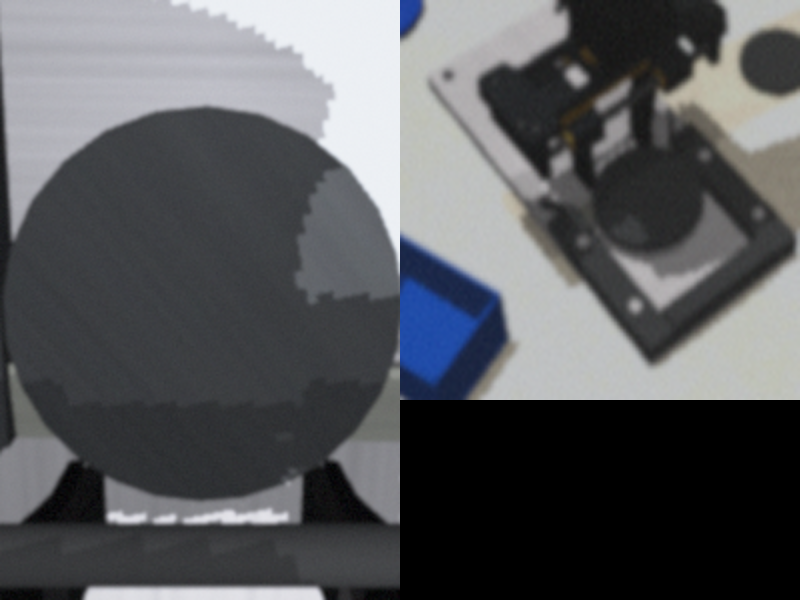

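The disc is cradled between the fingers, crossing the lip into the pocket. I'll push on 37 mm.

Request:
jog_arm:
  rows: "0.8 0 0 0 0 0 -0.15;0.8 0 0 0 0 0 -0.15;0.8 0 0 0 0 0 -0.15;0.8 0 0 0 0 0 -0.15;0.3 0 0 0 0 0 -0.15"

```text
time: 13.42
position: [0.5439, -0.1182, -0.0193]
tool_rot: [-2.445, -1.971, -0.002]
ft_force: [-0.1, -0.8, -0.8]
grip_width: 0.574
grip_force: 0.0
```

Request:
jog_arm:
  rows: "0.3 0 0 0 0 0 -0.15;0 0 0 0 0 0 -0.15"

```text
time: 13.68
position: [0.5444, -0.1164, -0.0192]
tool_rot: [-2.447, -1.971, -0.001]
ft_force: [0.0, -0.5, 0.2]
grip_width: 0.574
grip_force: 0.0
```

```bash
python3 - <<'E'
from h import *
s,c,M=pose(); print(innest(c),s['ft_force'],s['time'])
d=grab('wrist','w7.png'); g=cv2.cvtColor(d['img'],cv2.COLOR_BGR2GRAY)
m=(g<90).astype(np.uint8)
print(g[:280:6,321]); print(g[130,200:440:5]); print('pred rows y36,136 / disc edges',proj(d,NO+.036*U+[0,0,.015]),proj(d,NO+.136*U+[0,0,.005]),proj(d,NO+.04*U+[0,0,.013]),proj(d,NO+.132*U+[0,0,.013]))
E
```

```text
[  0.   40.7 -19.2] [ 0.04547665 -0.45184597  0.2430386 ] 13.675
[ 74  66  69  67  68  66  65  68  33 137 189  70  72  69  71  74  72  71
  66  66  66  69  66  61  63  65  64  65  62  62  64  65  67  63  52  47
  51  52  45  48  51  46  93 115  47  58  58]
[ 60  61  63  62  35  30 157  60  62  63  64  64  65  68  64  67  65  66
  65  66  64  66  65  68  66  66  66  64  66  66  72  67  64  70 100 100
  99  98 103 103 101 101 190 240 239 166  26  25]
pred rows y36,136 / disc edges [[321.6561313  256.01503544]] [[322.46017316  52.59925538]] [[321.67536032 247.37072133]] [[322.51543315  59.31104876]]
```

The disc spans image rows 64–250, against a predicted 59–247 for lying in the pocket, and the force is zero, so it has dropped in. I'll lift clear and go over the bush.

Request:
jog_arm:
  rows: "-0.3 0 -3 0 0 0 -0.15;0 0 -6 0 0 0.165 -0.15;0 0 -6 0 0 0.165 -0.15;3.4 -3.2 -3 0 0 0.165 -0.6;2.9 -3.7 0 0 0 0.165 -0.6"

```text
time: 14.35
position: [0.5267, -0.0303, 0.1623]
tool_rot: [2.953, 1.071, 0.01]
ft_force: [0.4, 1.3, -0.4]
grip_width: 0.723
grip_force: 0.0
```

Request:
jog_arm:
  rows: "2.2 -4.1 0 0 0 0.165 -0.6;1.5 -4.4 0 0 0 0.165 -0.6;0.8 -4.6 0 0 0 0.165 -0.6;-5 -4.7 0 0 0 0 -0.6;0 0 0 0 0 0 -0.6"

```text
time: 14.98
position: [0.4391, 0.1418, 0.1588]
tool_rot: [-3.122, -0.339, 0.003]
ft_force: [0.6, -0.9, -0.3]
grip_width: 0.796
grip_force: 0.0
```

```bash
python3 - <<'E'
from h import *
d=grab('wrist','w8.png'); s,c,M=pose(); print(s['time'],c,yawof(M),s['grip_width']); np.save('w8.npy',{k:v for k,v in d.items() if k!='img'},allow_pickle=True)
t=grab('top','t8.png')
for n,P in dict(bush=[.4865,.158,.08],foot=[.4865,.158,.006],home=[.527,.3655,.022],mouth=[.4928,.3585,.022]).items(): print(n,proj(d,P).round(1),proj(t,P).round(1))
g=cv2.cvtColor(t['img'],cv2.COLOR_BGR2GRAY)
o=np.zeros((600,800,3),np.uint8); o[:400,:640]=d['img']; o[400:,:400]=cv2.resize(t['img'][155:255,285:485],(400,200),interpolation=cv2.INTER_CUBIC)
o[400:,400:]=cv2.resize(t['img'][180:280,110:310],(400,200),interpolation=cv2.INTER_CUBIC)
cv2.imwrite('pics/c8.png',o)
E
```

```text
15.025 [0.44147508 0.13990151 0.15932423] -77.81792898704113 0.801606000040584
bush [[314.1 134. ]] [[231.4 227.7]]
foot [[315.7 128.5]] [[236.6 231.6]]
home [[99.9 34.5]] [[156.1 220.9]]
mouth [[105.7  75.5]] [[158.7 233.7]]
```

View pics/c8.png

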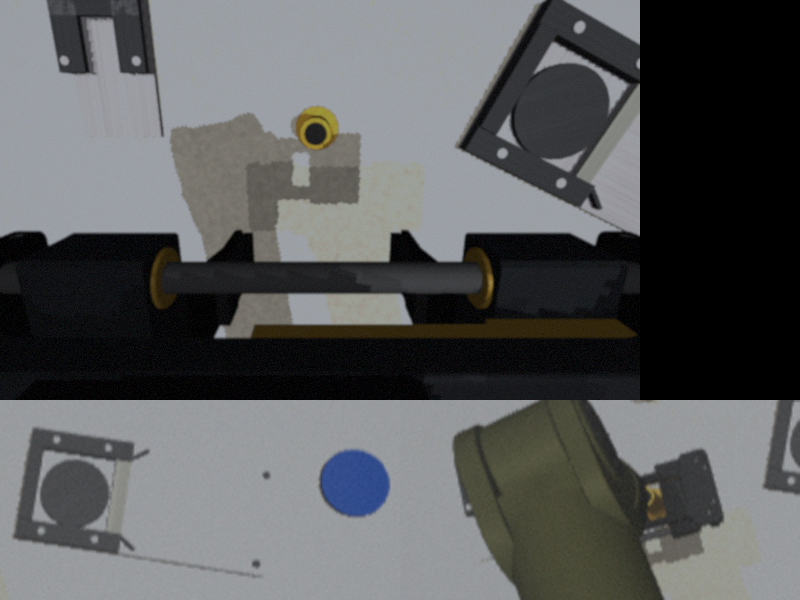

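The wrist view shows the bush top at (315,133), predicted (314,134). The holder is at upper left, with its slot mouth at about (104,73) and sill corners (82,137) and (162,135). The disc lies in the pocket, confirmed also by the top view. I'll refine the holder now.

```bash
python3 - <<'E'
from h import *
d=np.load('w8.npy',allow_pickle=True).item(); g=cv2.GaussianBlur(cv2.cvtColor(cv2.imread('pics/w8.png'),cv2.COLOR_BGR2GRAY),(3,3),0).astype(int)
for r in (25,35,45,55,65,80,100,120):
    dv=np.diff(g[r,40:175]); i=np.where(abs(dv)>18)[0]; print(r,[(int(k)+40,int(dv[k])) for k in i])
for c in (66,74,128,136,144): dv=np.diff(g[40:150,c]); print(c,[(int(k)+40,int(dv[k])) for k in np.where(abs(dv)>12)[0]])
p=plane(d,[[82,137],[162,135],[75,73],[155,73]],.006)
print(p.round(4))
print('bush top',plane(d,[315.5,133],.08))
togo([.4865,.158,.15],-78.3)
E
```

```text
25 [(49, -19), (50, -31), (51, -31), (81, 20), (112, -27), (113, -32), (114, -22), (149, 19), (150, 31), (151, 27)]
35 [(51, -21), (52, -34), (53, -29), (82, 20), (83, 19), (113, -21), (114, -34), (115, -27), (150, 19), (151, 30), (152, 27)]
45 [(53, -24), (54, -35), (55, -26), (84, 21), (90, 19), (115, -29), (116, -30), (152, 31), (153, 29)]
55 [(55, -25), (56, -32), (57, -23), (86, 19), (116, -23), (117, -33), (118, -27), (153, 29), (154, 30)]
65 [(57, -29), (58, -30), (87, 20), (118, -31), (119, -30), (154, 26), (155, 30), (156, 20)]
80 [(153, -20), (154, -30), (156, 21), (157, 30)]
100 [(156, -29), (159, 30), (160, 20)]
120 [(158, -25), (159, -23), (161, 27), (162, 25)]
66 [(54, 13), (55, 25), (56, 26), (57, 18), (63, -20), (64, -30), (65, -24), (71, 26), (72, 34), (73, 24)]
74 [(72, 25), (73, 34), (74, 25)]
128 [(71, 21), (72, 34), (73, 27), (74, 13)]
136 [(54, 22), (55, 32), (56, 26), (63, -13), (64, -28), (65, -31), (66, -21), (71, 13), (72, 26), (73, 27), (74, 18)]
144 [(72, 21), (73, 31), (74, 27), (75, 15)]
[[0.4272 0.3885 0.006 ]
 [0.4467 0.3091 0.006 ]
 [0.488  0.3974 0.006 ]
 [0.5047 0.3215 0.006 ]]
bush top [[0.48752064 0.15705324 0.08      ]]
t 15.075 at [0.4427 0.1387 0.1595] yaw -78.0 shift cm [ 4.68 -0.98  0.96] turn [-0.001 -0.001  0.005] shift cm in goal axes [ 4.68 -1.    0.95]
```

```bash
python3 - <<'E'
from h import *
d=np.load('w8.npy',allow_pickle=True).item()
p=plane(d,np.array([[103.4,65],[97.9,25],[103.9,73],[87.7,65],[119.2,65],[51.2,25],[58.2,65]])+[.3,0],.022); print(p.round(4))
print('slot w',np.linalg.norm(p[3]-p[4]))
for a,b in ((0,1),(6,5)): v=p[b]-p[a]; print(np.degrees(np.arctan2(v[1],v[0])))
q=plane(d,[[153.5,80],[158.5,120]],.006); v=q[0]-q[1]; print(np.degrees(np.arctan2(v[1],v[0])))
E
```

```text
[[0.5017 0.3608 0.022 ]
 [0.5346 0.3674 0.022 ]
 [0.4948 0.3599 0.022 ]
 [0.4986 0.3749 0.022 ]
 [0.5048 0.3465 0.022 ]
 [0.5256 0.4083 0.022 ]
 [0.4927 0.4015 0.022 ]]
slot w 0.029052993295044904
11.351388690247877
11.683782178583145
12.667638365593787
```

Request:
jog_arm:
  rows: "2.3 -0.5 3 0 0 0 -0.6;2.4 -0.5 3 0 0 0 -0.6;0 0 3.5 0 0 0 -0.6;0 0 3 0 0 0 -0.6;0 0 1.5 0 0 0 -0.6"

```text
time: 15.7
position: [0.4868, 0.1562, 0.0178]
tool_rot: [3.123, 0.323, -0.002]
ft_force: [0.7, -0.3, 0.4]
grip_width: 0.802
grip_force: 0.0
```

Request:
jog_arm:
  rows: "0 0 0.5 0 0 0 -0.6;0 0 0 0 0 0 -0.6"

```text
time: 15.95
position: [0.4874, 0.1583, 0.0149]
tool_rot: [-3.124, -0.327, -0.002]
ft_force: [0.3, 0.9, -0.5]
grip_width: 0.801
grip_force: 0.0
```

```bash
python3 - <<'E'
from h import *
togo([.487,.1575,.014],-78.5); s=ctrl.get_state(); print(s['ft_force'])
E
```

```text
t 15.95 at [0.4874 0.1583 0.0149] yaw -78.1 shift cm [-0.05  0.07  0.09] turn [-0.    -0.001  0.008] shift cm in goal axes [-0.05  0.07  0.09]
[ 0.32148519  0.87064299 -0.47176631]
```

Request:
jog_arm:
  rows: "0 0 0 0 0 0.005 0.3;0 0 0 0 0 0 0.6;0 0 0 0 0 0 1;0 0 0 0 0 0 1;0 0 0 0 0 0 1"
  force: 30

```text
time: 16.58
position: [0.4864, 0.1584, 0.0143]
tool_rot: [-3.125, -0.32, -0.0]
ft_force: [-0.4, -1.9, 1.1]
grip_width: 0.315
grip_force: 0.9
```

```bash
python3 - <<'E'
from h import *
s,c,M=pose(); print(s['time'],c,s['grip_width']*87,s['grip_force'],s['ft_force'])
d=grab('wrist','w9.png'); sc=grab('scene','s9.png')
print(proj(sc,[[.487,.1575,.08],[.487,.1575,.05],[.487,.1575,0]]))
for h in (0,.02,.036,.05): print(h,proj(sc,c+[0,0,h]))
o=np.zeros((600,800,3),np.uint8); o[:350,:500]=cv2.resize(d['img'][60:320,130:510],(500,350)); o[:,500:]=cv2.resize(sc['img'][170:270,375:425],(300,600),interpolation=cv2.INTER_CUBIC)
cv2.imwrite('pics/c9.png',o)
E
```

```text
16.575 [0.48644325 0.15844476 0.01429353] 27.382306035601932 0.8749215770512819 [-0.37566972 -1.85858126  1.12010082]
[[408.09339766 216.23634509]
 [405.73337284 224.22296619]
 [402.06878984 236.62437633]]
0 [[403.55529571 233.23892776]]
0.02 [[405.02718777 228.28681548]]
0.036 [[406.24254099 224.19781616]]
0.05 [[407.33481347 220.5229163 ]]
```

View pics/c9.png

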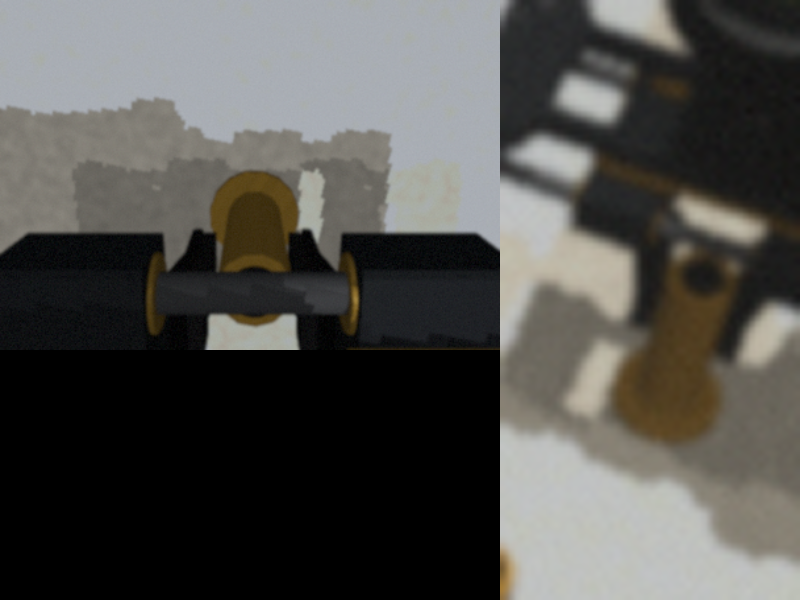

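Fingers are on the barrel with the bush upright. I'll tighten, lift, and carry towards the sill.

Request:
jog_arm:
  rows: "0 0 0 0 0 0 1;0 0 0 0 0 0 1;0 0 0 0 0 0 1;0 0 -1.5 0 0 0 1;0 0 -2.5 0 0 0 1"
  force: 30

```text
time: 17.3
position: [0.4854, 0.1581, 0.0544]
tool_rot: [3.124, 0.32, -0.003]
ft_force: [-0.1, 0.8, -3.0]
grip_width: 0.291
grip_force: 30.0
```

```bash
python3 - <<'E'
from h import *
s,c,M=pose(); print(s['grip_width']*87,s['grip_force'],s['ft_force'],s['joint_positions'].round(2))
togo([.4654,.3554,.055],-78.5)
E
```

```text
25.279466321449704 29.954917458817363 [-0.06361906  0.79644845 -2.99010922] [-0.88  0.14  0.55  1.97 -0.09  1.06 -1.66]
t 17.3 at [0.4854 0.1581 0.0544] yaw -78.3 shift cm [  2.04 -19.72  -0.07] turn [0.001 0.002 0.003] shift cm in goal axes [  1.97 -19.73  -0.06]
```

Request:
jog_arm:
  rows: "0.3 -3 0 0 0 0 1;0.4 -4.5 0 0 0 0 1;0.4 -5 0 0 0 0 1;0.4 -4.5 0 0 0 0 1;0.4 -2.7 0 0 0 0 1"

```text
time: 17.92
position: [0.464, 0.3581, 0.0548]
tool_rot: [-3.124, -0.325, 0.0]
ft_force: [0.3, -0.5, -2.5]
grip_width: 0.293
grip_force: 30.0
```

Request:
jog_arm:
  rows: "0 0 0 0 0 0 1;0 0 0 0 0 0 1"

```text
time: 18.18
position: [0.4658, 0.3533, 0.0543]
tool_rot: [3.124, 0.317, 0.0]
ft_force: [-0.0, -0.4, -2.1]
grip_width: 0.287
grip_force: 30.0
```

```bash
python3 - <<'E'
from h import *
s,c,M=pose(); print(s['time'],c,yawof(M),s['grip_force'])
d=grab('wrist','w10.png'); np.save('w10.npy',{k:v for k,v in d.items() if k!='img'},allow_pickle=True)
g=cv2.GaussianBlur(cv2.cvtColor(d['img'],cv2.COLOR_BGR2GRAY),(3,3),0).astype(int)
for x in (-35,-10,0,13,42): print(x,[proj(d,np.array([.5291,.3683,.022])+[.98*x/1e3-.199*y/1e3,.199*x/1e3+.98*y/1e3,0])[0].round(1).tolist() for y in (-40,-16,16,40)])
for r in (60,80,100,110,120,130,140,160):
    dv=np.diff(g[r,150:500]); i=np.where(abs(dv)>16)[0]; print(r,[(int(k)+150,int(dv[k])) for k in i])
for k in (250,265,380,390): dv=np.diff(g[0:240,k]); print(k,[(int(q),int(dv[q])) for q in np.where(abs(dv)>14)[0]])
hsv=cv2.cvtColor(d['img'],cv2.COLOR_BGR2HSV); m=(hsv[...,0]>10)&(hsv[...,0]<32)&(hsv[...,1]>110)
m[260:]=0
ys,xs=np.where(m); 
for r in range(ys.min(),min(ys.max(),262),8): q=xs[ys==r]; print('br',r,q.min(),q.max(),len(q)) if len(q) else 0
togo([.4654,.3554,.055],-78.5)
E
```

```text
18.175 [0.46582875 0.35325398 0.05428617] -78.4160248415812 29.954187171533704
-35 [[376.3, 168.6], [341.2, 168.5], [294.3, 168.5], [259.2, 168.4]]
-10 [[377.9, 131.4], [341.8, 131.3], [293.6, 131.3], [257.5, 131.2]]
0 [[378.6, 115.9], [342.1, 115.9], [293.4, 115.8], [256.8, 115.7]]
13 [[379.5, 95.3], [342.4, 95.2], [293.0, 95.1], [255.9, 95.0]]
42 [[381.6, 46.9], [343.2, 46.8], [292.1, 46.7], [253.7, 46.6]]
60 [(251, -18), (252, -33), (253, -33), (254, -17), (256, 19), (257, 30), (258, 29), (259, 19), (267, -18), (268, -30), (269, -31), (270, -19), (361, 24), (362, 33), (363, 26), (373, -27), (374, -35), (375, -24), (378, 34), (379, 34), (380, 18)]
80 [(253, -26), (254, -21), (377, 26), (378, 33), (379, 25)]
100 [(253, -18), (254, -34), (255, -33), (256, -19), (291, 23), (292, 32), (293, 25), (335, -17), (340, -20), (376, 20), (377, 35), (378, 32)]
110 [(254, -22), (255, -38), (256, -31), (292, 31), (293, 32), (294, 17), (336, -17), (339, -19), (340, -20), (376, 27), (377, 35), (378, 25)]
120 [(255, -29), (256, -36), (257, -26), (292, 30), (293, 36), (294, 22), (340, -21), (376, 33)
[... 406 characters left out ...]
 (375, 30), (376, 25), (400, 17)]
250 [(231, -19), (232, -28), (233, -27)]
265 [(45, -20), (46, -32), (47, -33), (48, -17), (55, 21), (56, 33), (57, 31), (58, 16), (68, -15), (69, -30), (70, -34), (71, -22), (147, 24), (148, 24), (158, -21), (159, -23), (160, -15), (167, 22), (168, 25), (169, 18)]
380 []
390 [(148, -17), (149, -16), (231, -20), (232, -28), (233, -26)]
br 9 639 639 1
br 17 639 639 1
br 193 303 341 39
br 201 295 349 55
br 209 292 352 61
br 217 290 354 65
br 225 290 355 66
br 233 281 608 65
br 241 16 600 54
br 249 8 597 71
br 257 27 629 93
t 18.225 at [0.4659 0.353  0.0543] yaw -78.5 shift cm [-0.01 -0.25 -0.07] turn [0.001 0.    0.001] shift cm in goal axes [-0.01 -0.25 -0.07]
```

The close measurement agrees: the plate edges match the predictions to about 1 px, and the slot axis is ~3.3 mm to tool −y of the bush axis. I'll correct that and lower onto the sill.

Request:
jog_arm:
  rows: "0 -0.33 1 0 0 0 1;0 0 1.2 0 0 0 1;0 0 0.7 0 0 0 1;0 0 0.3 0 0 0 1;0 0 0.1 0 0 0 1"

```text
time: 18.85
position: [0.4645, 0.3583, 0.0211]
tool_rot: [3.125, 0.32, -0.0]
ft_force: [0.4, -0.5, -1.0]
grip_width: 0.29
grip_force: 30.0
```

Request:
jog_arm:
  rows: "0 0 0.1 0 0 0 1;0 0 0 0 0 0 1"

```text
time: 19.1
position: [0.4646, 0.3586, 0.0205]
tool_rot: [-3.125, -0.32, -0.001]
ft_force: [-0.3, 0.6, -2.7]
grip_width: 0.294
grip_force: 30.0
```

```bash
cat >> h.py <<'E'
HO=np.array([.5290,.3690,0]);HX=np.array([.98,.199,0]);HY=np.array([-.199,.98,0])
def inh(p): return np.round([(p-HO)@HX*1e3,(p-HO)@HY*1e3,p[2]*1e3],1)
E
python3 - <<'E'
from h import *
s,c,M=pose(); print(s['time'],inh(c),yawof(M),s['grip_force'],s['ft_force'])
E
```

```text
19.1 [-65.2   2.6  20.5] -78.30449430943821 29.955589757300913 [-0.33695994  0.64583028 -2.71300812]
```

Request:
jog_arm:
  rows: "0 0.25 0 0 0 0 1;0 0 0 0 0 0 1;0 0 0 0 0 0 1"

```text
time: 19.48
position: [0.465, 0.356, 0.0204]
tool_rot: [-3.125, -0.32, -0.0]
ft_force: [-0.7, 0.5, -2.7]
grip_width: 0.289
grip_force: 30.0
```

```bash
python3 - <<'E'
from h import *
s,c,M=pose(); print(s['time'],inh(c),c,yawof(M),s['ft_force'])
d=grab('wrist','w11.png')
g=cv2.GaussianBlur(cv2.cvtColor(d['img'],cv2.COLOR_BGR2GRAY),(3,3),0).astype(int)
for x in (-35,0,42): print(x,[proj(d,HO+[0,0,.022]+HX*x/1e3+HY*y/1e3)[0].round(1).tolist() for y in (-40,-16,16,40)])
for r in (40,60,80,100,120,140):
    dv=np.diff(g[r,200:450]); i=np.where(abs(dv)>16)[0]; print(r,[(int(k)+200,int(dv[k])) for k in i])
hsv=cv2.cvtColor(d['img'],cv2.COLOR_BGR2HSV); m=(hsv[...,0]>10)&(hsv[...,0]<32)&(hsv[...,1]>110)
for r in range(170,235,6): q=np.where(m[r,200:450])[0]+200; print('br',r,q.min(),q.max(),len(q)) if len(q) else 0
print('foot pred',proj(d,c*[1,1,0]+[0,0,.012]),'flange edges',[proj(d,c*[1,1,0]+[0,0,.012]+HY*y) for y in (-.022,.022)])
E
```

```text
19.475 [-65.3  -0.   20.4] [0.46502268 0.35598894 0.02036128] -78.31763153567697 [-0.71260718  0.51696418 -2.70033746]
-35 [[389.1, 178.1], [348.2, 178.0], [293.7, 177.8], [252.9, 177.6]]
0 [[392.5, 116.9], [349.7, 116.7], [292.7, 116.5], [249.9, 116.3]]
42 [[397.0, 35.3], [351.7, 35.1], [291.3, 34.9], [245.9, 34.7]]
40 [(244, -23), (245, -39), (246, -33), (394, 21), (395, 36), (396, 33)]
60 [(245, -21), (246, -36), (247, -34), (248, -17), (251, 18), (252, 27), (253, 26), (254, 20), (264, -26), (265, -30), (266, -24), (375, 18), (376, 26), (377, 25), (378, 19), (386, -20), (387, -26), (388, -26), (393, 20), (394, 36), (395, 32)]
80 [(246, -20), (247, -35), (248, -35), (249, -17), (392, 21), (393, 34), (394, 33)]
100 [(248, -31), (249, -36), (250, -24), (292, 31), (293, 33), (294, 19), (348, -22), (349, -21), (391, 18), (392, 35), (393, 36), (394, 19)]
120 [(249, -26), (250, -39), (251, -31), (292, 20), (293, 34), (294, 30), (295, 18), (341, -17), (347, -17), (348, -25), (390, 17), (391, 35), (392, 35), (393, 20)]
140 [(250, -18), (251, -23), (252, -17), (293, 32), (294, 38), (295, 22), (344, -20), (347, -21), (348, -19), (389, 17), (390, 34), (391, 37), (392, 21)]
br 188 314 330 17
br 194 302 342 41
br 200 296 348 53
br 206 293 352 60
br 212 290 354 65
br 218 290 354 65
br 224 290 354 65
br 230 291 353 63
foot pred [[320.87251152 221.40565358]] flange edges [array([[355.3326969 , 221.52764251]]), array([[286.40765434, 221.2836481 ]])]
```

Request:
jog_arm:
  rows: "0 -0.05 0.1 0 0 0 1;0 0 0 0 0 0 1"

```text
time: 19.77
position: [0.4653, 0.3562, 0.0202]
tool_rot: [-3.125, -0.319, -0.001]
ft_force: [-1.3, -2.9, 5.8]
grip_width: 0.29
grip_force: 30.0
```

Request:
jog_arm:
  rows: "0 0 0.1 0 0 0 1;0 0 0 0 0 0 1"

```text
time: 20.02
position: [0.4655, 0.3562, 0.0202]
tool_rot: [-3.125, -0.319, -0.001]
ft_force: [-3.2, -2.7, 10.9]
grip_width: 0.288
grip_force: 30.0
```

It's standing on the sill. I'll ease the pressure and slide in.

Request:
jog_arm:
  rows: "0 0 -0.15 0 0 0 1;0.5 0 0 0 0 0 1;0.8 0 0 0 0 0 1;0.8 0 0 0 0 0 1;0.6 0 0 0 0 0 1"

```text
time: 20.65
position: [0.4914, 0.3625, 0.0213]
tool_rot: [-3.124, -0.32, 0.001]
ft_force: [-4.0, -1.8, 8.6]
grip_width: 0.289
grip_force: 30.0
```

Request:
jog_arm:
  rows: "0.6 0 0 0 0 0 1;0.6 0 0 0 0 0 1;0.6 0 0 0 0 0 1;0.5 0 0 0 0 0 1;0.5 0 0 0 0 0 1"

```text
time: 21.28
position: [0.5186, 0.3679, 0.0196]
tool_rot: [-3.125, -0.32, 0.001]
ft_force: [-4.1, -1.1, 1.5]
grip_width: 0.289
grip_force: 30.0
```

```bash
python3 - <<'E'
from h import *
s,c,M=pose(); print(s['time'],inh(c),yawof(M),s['ft_force'],s['torque'])
E
```

```text
21.275 [-10.4   1.   19.6] -78.29418675260672 [-4.07970553 -1.13947323  1.49369823] [-0.21702158  1.34658288  0.01980491]
```

Request:
jog_arm:
  rows: "0.3 0.05 0 0 0 0 1;0.3 0 0 0 0 0 1;0.2 0 0 0 0 0 1;0 0 0 0 0 0 1"

```text
time: 21.78
position: [0.524, 0.3687, 0.018]
tool_rot: [3.124, 0.321, -0.008]
ft_force: [-6.2, -0.6, -0.7]
grip_width: 0.288
grip_force: 30.0
```

Request:
jog_arm:
  rows: "0.2 0 0 0 0 0 1;0 0 0 0 0 0 1"

```text
time: 22.02
position: [0.5253, 0.369, 0.0175]
tool_rot: [3.124, 0.321, -0.01]
ft_force: [-7.1, 0.2, -2.9]
grip_width: 0.287
grip_force: 30.0
```

Request:
jog_arm:
  rows: "0.1 0 0 0 0 0 1;0 0 0 0 0 0 1"

```text
time: 22.28
position: [0.5257, 0.3691, 0.0173]
tool_rot: [3.123, 0.322, -0.011]
ft_force: [-7.5, 0.3, -3.1]
grip_width: 0.29
grip_force: 30.0
```

```bash
python3 - <<'E'
from h import *
s,c,M=pose(); print(s['time'],inh(c),yawof(M),s['ft_force'],s['torque'])
E
```

```text
22.275 [-3.2  0.8 17.3] -78.24621214752096 [-7.50859684  0.3218337  -3.1482498 ] [-0.09326396  1.98741619  0.00706964]
```

```bash
cat >> h.py <<'E'
def brass(d,box):
    x0,y0,x1,y1=box; h=cv2.cvtColor(d['img'],cv2.COLOR_BGR2HSV); m=(h[...,0]>8)&(h[...,0]<32)&(h[...,1]>100)
    for r in range(y0,y1,2):
        q=np.where(m[r,x0:x1])[0]+x0
        if len(q): print(r,q.min(),q.max(),len(q),end=' | ')
    print()
E
python3 - <<'E'
from h import *
s,c,M=pose(); print('tool z',M[:,2].round(4),s['joint_positions'].round(2))
sc=grab('scene','s12.png')
for x in (0,-4,-8): print(x,[(z,proj(sc,HO+HX*x/1e3+[0,0,z/1e3])[0].round(1).tolist()) for z in (6,22,50,86)])
brass(sc,(450,240,520,320))
g=cv2.cvtColor(sc['img'],cv2.COLOR_BGR2GRAY)[250:312,462:512]
for r in range(0,62,3): print(250+r,' '.join('%3d'%v for v in g[r,::2]))
E
```

```text
tool z [-0.0068 -0.0023 -1.    ] [-0.98  0.46  0.42  1.66 -0.21  1.07 -1.87]
0 [(6, [480.2, 299.6]), (22, [482.7, 296.2]), (50, [487.3, 290.0]), (86, [493.7, 281.5])]
-4 [(6, [480.6, 298.0]), (22, [483.1, 294.6]), (50, [487.7, 288.4]), (86, [494.1, 279.8])]
-8 [(6, [481.0, 296.4]), (22, [483.5, 293.0]), (50, [488.1, 286.8]), (86, [494.5, 278.2])]
246 482 504 7 | 248 489 495 7 | 250 493 496 4 | 252 501 504 3 | 254 500 514 5 | 256 498 503 6 | 258 499 502 4 | 260 499 501 3 | 262 509 509 1 | 264 479 485 7 | 266 481 515 13 | 268 476 506 12 | 270 475 511 12 | 272 475 507 10 | 274 493 511 10 | 276 507 516 10 | 278 477 519 12 | 280 478 519 8 | 282 484 513 14 | 284 483 513 15 | 286 482 512 20 | 288 483 500 18 | 290 492 499 7 | 
250  36  37  35  36  44 138 182 181 178 109  29  31  28  30  29  35  38  29  19  15  18  11  14   8  10
253  36  37  36  36  40 108 156 173 164  68  26  24  31  28  29  29  25  20  24  32  34  14  11  11   6
256  35  35  35  33  29  31  36  50  60  31  27  27  33  28  28  29  21  17  27  50  35  12  15  13  12
259  28  31  49  84  75  53  33  21  25  26  26  28  27  30
[... 1112 characters left out ...]
  40  71  79  78  80  79  77  76  71  38  17   9   6  15  36  47  97 105 113
295  36  55  56  47  30  23  52  77  78  81  79  80  76  77  64  22  22  16   7  18  27  56  92  92  95
298  29  29  33  33  28  28  53  71  76  77  78  77  76  75  47  25  26  22  24  24  27  76  96  95  95
301 105  87  34  27  29  30  25  27  31  45  57  70  75  69  35  22  18  22  20  23  39  87  94  96  96
304  81  95  46  32  32  31  30  30  27  28  25  28  32  37  25  23  19  22  24  27  54  93  95  94  96
307  38  43  48  40  40  33  31  31  32  31  31  27  26  24  24  24  22  23  24  27  70  94  93  96  94
310  80  78  57  51  42  42  48  41  33  33  31  34  32  28  24  25  23  22  25  32  80  94  96  96  95
```

```bash
python3 - <<'E'
from h import *
d=grab('wrist','w12.png')
h=cv2.cvtColor(d['img'],cv2.COLOR_BGR2HSV); m=(h[...,0]>8)&(h[...,0]<32)&(h[...,1]>100); g=h[...,2]
for r in range(100,300,5): print(r,''.join('B' if m[r,k] else ('#' if g[r,k]<60 else ('+' if g[r,k]<110 else '.')) for k in range(240,404,2)))
s,c,M=pose()
for x in (-35,13): print(x,[proj(d,HO+HX*x/1e3+HY*y/1e3+[0,0,.022])[0].round().tolist() for y in (-16,16)])
for x in (-3,-25): print(x,[(z,proj(d,HO+HX*x/1e3+[0,0,z/1e3])[0].round().tolist()) for z in (6,12,22,50,86)])
E
```

```text
100 ..................................................................................
105 ..................................................................................
110 ..................................................................................
115 ..................................................................................
120 ..................................................................................
125 ..................................................................................
130 ..................................................................................
135 ..................................................................................
140 ..................................................................................
145 ..................................................................................
150 .........+++++++++++......++.....+++.....++......++.....+++.....++++++++++........
155 ......+######++++++++++++++++++++++++++++++++++++++++++++++++++++++++++++++++.....
160 ......+#################++++++++++++++++++#+++++++##
[... 1979 characters left out ...]
#############################+++++++++++++++++BBB###
280 ###BBBB####################################################++++++++++++++++#BBB###
285 ###BBBB###########################################################+++++++++#BBB###
290 ###BBBB###########################################################++++++++#BBBB###
295 ###BBBBBBB####B#BB#######BBBBBBBBBBBBBBBBBBBBBBBBBBBBBBBB#############B#BBBBBBB###
-35 [[347.0, 276.0], [296.0, 276.0]]
13 [[349.0, 203.0], [295.0, 202.0]]
-3 [(6, [322.0, 220.0]), (12, [322.0, 223.0]), (22, [322.0, 228.0]), (50, [322.0, 247.0]), (86, [323.0, 281.0])]
-25 [(6, [322.0, 251.0]), (12, [322.0, 255.0]), (22, [322.0, 262.0]), (50, [322.0, 285.0]), (86, [322.0, 326.0])]
```

The numbers show the bush tilted in the pads: top forward, foot dragging ~25 mm behind, and slot floor visible ahead of it. Pressing while sliding pivoted it. I'll back off a little and release so it rights itself on its flange, then regrip without pressing.

Request:
jog_arm:
  rows: "-0.4 0 0 0 0 0 1;-0.4 0 0 0 0 0 1;-0.4 0 0 0 0 0 1;0 0 0 0 0 0 1"

```text
time: 22.88
position: [0.5187, 0.3663, 0.0202]
tool_rot: [3.125, 0.319, 0.002]
ft_force: [0.3, 0.9, -2.8]
grip_width: 0.287
grip_force: 30.0
```

```bash
cat >> h.py <<'E'
def asc(d,r0,r1,c0,c1,sr=5,sc=2):
    h=cv2.cvtColor(d['img'],cv2.COLOR_BGR2HSV); m=(h[...,0]>8)&(h[...,0]<32)&(h[...,1]>100); g=h[...,2]
    for r in range(r0,r1,sr): print(r,''.join('B' if m[r,k] else ('#' if g[r,k]<60 else ('+' if g[r,k]<110 else '.')) for k in range(c0,c1,sc)))
E
python3 - <<'E'
from h import *
s,c,M=pose(); print(s['time'],inh(c),s['ft_force'],M[:,2].round(4))
d=grab('wrist'); asc(d,170,270,260,390)
sc=grab('scene'); asc(sc,266,310,460,512,2,1)
E
```

```text
22.875 [-10.6  -0.6  20.2] [ 0.2757389   0.90606658 -2.81997567] [ 0.0015  0.     -1.    ]
170 ##############+++++++####+##############################+++++++#+
175 ################################################################+
180 ################################################################+
185 ################################################################+
190 #################+++++++++++++++++++++++++++####################+
195 #################+++++++++++++++++++++++++++##########++++++####+
200 #################+++++++++++++++++++++++++++########++++++++++##+
205 #################+++++++++++++++++++++++++++#########++++++++++++
210 #################+++++++++++++++++++++++++++#########+++++#+++#++
215 #################+++++++++++++++++++++++++++########+++++++++##++
220 ##################++++++++++++++++++++++++++#########+++#+++++#+.
225 ##################++++++++++++++++++++++++++#########+++++++++#+.
230 ##################+++++++++++++++++++++++++##########+++++++###+.
235 #################B#++++++++++++++++++++++++###########++#+++++###
240 ###################+++++B
[... 944 characters left out ...]
BBBBB#######++##
286 +++##############++++++++BBBBBBBBBBBBB#######++....+
288 ++##############++++++++++++++++###########+++++....
290 ++##############++++++++++++++++#############+++++++
292 +##############+++++++++++++++++########+++##+++++++
294 +##############++++++++++++++++##############+++++++
296 ##############++++++++++++++++##############++++++++
298 ###############+++++++++++++++##############++++++++
300 #+++++#############+++++++++++#############+++++++++
302 ++...++##################++++##############+++++++++
304 #++++++####################################+++++++++
306 ##########################################++++++++++
308 +#########################################++++++++++
```

Request:
jog_arm:
  rows: "-0.6 0 0 0 0 0 1;-0.8 0 0 0 0 0 1;-0.9 0 0 0 0 0 1;-0.9 0 0 0 0 0 1;-0.5 0 0 0 0 0 1"

```text
time: 23.6
position: [0.4807, 0.3595, 0.0198]
tool_rot: [-3.125, -0.321, 0.0]
ft_force: [0.5, -0.2, -2.5]
grip_width: 0.291
grip_force: 30.0
```

```bash
python3 - <<'E'
from h import *
s,c,M=pose(); print(s['time'],inh(c),s['ft_force'])
sc=grab('scene'); asc(sc,246,300,462,512,2,1)
for x in (-46,-76): print(x,[(z,proj(sc,HO+HX*x/1e3+[0,0,z/1e3])[0].round(1).tolist()) for z in (6,22,50,86)])
E
```

```text
23.6 [-49.2   0.3  19.8] [ 0.46797843 -0.22927611 -2.49663147]
246 +.....++++++++++....+B####BBBBBBBBB###############
248 ............++++++++B###########BBBBBBBBB#########
250 .................++BB################++++++BBBB###
252 ..................+B################++......++++BB
254 ..................+##################++++.......++
256 ...................+BBB###############+###+++++###
258 ....................BBBBB########BBBBBB+##########
260 ...................BBBBB#####BBBBBBBBBBBBB+#######
262 +++....++..........BBBB#####BBBB#######BBBB#######
264 ++++++++++++.....++BBB#####BBBBB########BBBBB#####
266 ++++++++++++++++++++BB####BBBBBBBB#####BBBBB######
268 ++++++++++++++++++++###BBBBBBBBBBBBBBBBBBBB#######
270 +++++++......++++++++++BBBBBBBBBBBBBBBBBB######++.
272 +++++++.......+++++++++++++BBBBBB++++########++...
274 +++++++.......+++++++++++++++++++++++#######++++..
276 ++++##+++....++++++++++++++++++++++++++###++++++++
278 +++####++++++#++++++++++++++++++++++++++++++++++++
280 +++###+++#######++++++++++++++++++++++++++++++++++
282 ++##############++++++++++++++++++++++++++++++++++
284 ++#############+++++++++++++++++++++++++++++++++++
286 +##############++++++++++++++++#####++++++++++++++
288 +#############++++++++++++++++##########++++++++++
290 +############+++++++++++++++++#############+++++++
292 ############++++++++++++++++++########+++##+++++++
294 #++++######++.....+++++++++++##############+++++++
296 #++++++#++++...............++#############++++++++
298 #+++++++++++................+#############++++++++
-46 [(6, [484.7, 281.9]), (22, [487.2, 278.3]), (50, [491.8, 271.8]), (86, [498.1, 263.0])]
-76 [(6, [487.5, 270.9]), (22, [490.0, 267.3]), (50, [494.6, 260.6]), (86, [500.8, 251.5])]
```

Request:
jog_arm:
  rows: "0 0 -2 0 0 0 1;0 0 -2.5 0 0 0 1;0 0 0 0 0.15 0 1;0 0 0 0 0.15 0 1;0 0 0 0 0.15 0 1"

```text
time: 24.28
position: [0.4828, 0.3598, 0.0671]
tool_rot: [-2.999, -0.303, -0.693]
ft_force: [1.7, -1.7, -2.3]
grip_width: 0.288
grip_force: 30.0
```

Request:
jog_arm:
  rows: "0 0 0 0 0 0 1;0 0 0 0 0 0 1"

```text
time: 24.52
position: [0.4832, 0.3603, 0.0668]
tool_rot: [-3.002, -0.305, -0.685]
ft_force: [0.7, -0.4, -1.5]
grip_width: 0.291
grip_force: 30.0
```

```bash
python3 - <<'E'
from h import *
s,c,M=pose(); print(s['time'],inh(c),s['ft_force'],M[:,2].round(3),s['joint_positions'].round(2))
g=c-M[:,2]*.055; print('grip',inh(g))
sc=grab('scene'); asc(sc,230,290,470,530,2,1)
gh=inh(g)
print([(z,proj(sc,HO+HX*gh[0]/1e3+[0,0,(gh[2]+z)/1e3])[0].round(1).tolist()) for z in (-60,-54,0,20)])
E
```

```text
24.525 [-46.6   0.6  66.8] [ 0.68672582 -0.39373299 -1.54283083] [ 0.425  0.089 -0.901] [-1.31  0.04  0.45  2.13  0.42  0.66 -2.52]
grip [-70.5   0.5 116.4]
230 ...........................+########++++............++######
232 ...........................+########++............+++#######
234 ..........................+#######++............+###########
236 ..........................+######+.............+############
238 .........................+######BBBBBBBBBB....+######B#####+
240 .........................+#####BBBB#####BBBB.+###########++.
242 ........................+#####BBBBB#######BBBB#########++...
244 +++....................+######BBBBBBBB###BBBBB#######++.....
246 ++++++................+######BBBBBBBBBBBBBBBBB######+.......
248 +++++++..............+#####BBBBBBBBBBBBBBBBBB#####+.........
250 ++++++++++.........BBBB####BBBBBBBBBBBBBBBB#####++..........
252 +++++++....+++++BBBBBBBBBBBBBBBBBBBBBBBBB######++...........
254 ++++++.......+++BBBBBBBBBBBBBBBBBBBBB++#######++...+........
256 ++++++........+BBBBBBBBBBBBBBBBBBBBB+++######+++++++++++++..
258 ++++++........++BBBBBBBBBBBBB
[... 396 characters left out ...]
+++++++++++++++++++++++++
272 ...........+++++++++++++++++++++++++++.....+++++++++++++++++
274 ............+++++++++++++++++++++++++++......++++++++++++++.
276 ...............++++++++++++++++++++++++++++++++++++++++++++.
278 .++++............+...++++++++++++++......++++++++++++++++++.
280 .++###++.................++++++++++............++++++++++...
282 +#####++......................+++++...............+++++.....
284 #####++.........................++................++++......
286 #####++.................++..................................
288 ####++.................+###++++.............................
[(-60, [495.1, 261.1]), (-54, [496.2, 259.6]), (0, [506.0, 245.4]), (20, [509.9, 239.8])]
```

The bush is back near vertical: top at (508,242) and flange at (496,258), predicted (510,240) and (495,260). I'll set it down on the sill with the tool tilted and release.

Request:
jog_arm:
  rows: "-0.3 0 1.2 0 0 0 1;-0.4 0 1.2 0 0 0 1;-0.4 0 1 0 0 0 1;-0.25 0 0.6 0 0 0 1;-0.15 0 0.3 0 0 0 1"

```text
time: 25.2
position: [0.4932, 0.3637, 0.026]
tool_rot: [-2.995, -0.306, -0.699]
ft_force: [-3.7, -8.4, 35.8]
grip_width: 0.291
grip_force: 29.9
```

Request:
jog_arm:
  rows: "-0.08 0 0.18 0 0 0 1;0 0 0 0 0 0 1"

```text
time: 25.45
position: [0.4944, 0.3644, 0.0253]
tool_rot: [-2.993, -0.304, -0.702]
ft_force: [-1.2, -6.4, 29.5]
grip_width: 0.293
grip_force: 29.9
```

Request:
jog_arm:
  rows: "-0.08 0 0.18 0 0 0 1;0 0 0 0 0 0 1"

```text
time: 25.7
position: [0.4958, 0.365, 0.0248]
tool_rot: [-2.991, -0.304, -0.705]
ft_force: [-0.8, -7.1, 34.5]
grip_width: 0.291
grip_force: 29.8
```

Request:
jog_arm:
  rows: "0.25 0 -0.5 0 0 0 1;0 0 0 0 0 0 1"

```text
time: 25.95
position: [0.4905, 0.363, 0.0249]
tool_rot: [-2.998, -0.306, -0.693]
ft_force: [0.1, -2.1, 13.0]
grip_width: 0.292
grip_force: 29.8
```

```bash
python3 - <<'E'
from h import *
s,c,M=pose(); print(s['time'],inh(c),s['ft_force'],M[:,2].round(3))
g=c-M[:,2]*.055; gh=inh(g); print('grip',gh)
sc=grab('scene'); asc(sc,240,296,462,522,2,1)
print([(z,proj(sc,HO+HX*gh[0]/1e3+HY*gh[1]/1e3+[0,0,(z)/1e3])[0].round(1).tolist()) for z in (6,12,86)])
E
```

```text
25.95 [-38.9   1.8  24.9] [ 0.06150564 -2.05145079 13.04928112] [ 0.429  0.093 -0.898]
grip [-63.    1.5  74.3]
240 .............................+######+++.......++++++++++++++
242 ............................+######+.......+++.....+++####++
244 ..++........................+######+.....+++++++++..++####BB
246 .......+++.................+########+.+++++++++++++++#######
248 .......++++................+#######++++++++++++++###########
250 .......+++++...............+######+++....+++++++############
252 ......+++++++++++.........+#####BBBBBBBBBBB.+++############+
254 +++..++++++......+++++++++#####BBBBB####BBBBB+###########++.
256 +++++++++++........+++++#######BBBBB######BBBBB########+....
258 ....+++++++.......+++BBB######BBBBBBB#####BBBBB######++....+
260 ..+++++++++......++BBBBB#####BBBBBBBBBBBBBBBBBB#####++++++++
262 ++++++++++++.....+BBBBBB#####BBBBBBBBBBBBBBBB#####++++++++++
264 .+++++++++++++++++BBBBB####BBBBBBBBBBBBBBBB#####++++++++++++
266 .++++++++....++++BBBBBBBBBBBBBBBBBBBBB+########+++++++++++++
268 ....+++++.......++BBBBBBBBBBBBBBBBBBBB+#######++++++++++++++
270 .........
[... 197 characters left out ...]
.......+++++++++++++++++++++++++++.......++++++++
278 ...+++...++++.......++++++++++++++++++++++++++++.....+++++++
280 ..++#+...++###++............++++++++++++++++++++++++++++++++
282 ..+###++++####+...............+++++++++++++......+++++++++++
284 .++##########++...................+++++++...............++++
286 .+###########++.................+++++++.....................
288 +###########++.................+####++++....................
290 +###########++................+######++++++.................
292 ###########++................++#####++....+.................
294 #+++#######++................+#######+++++..................
[(6, [487.0, 275.9]), (12, [487.9, 274.5]), (86, [500.4, 256.7])]
```

Upright to ~13°, with the foot at about x −82. I'll shift forward 16 mm so the whole flange sits on the sill, then release.

Request:
jog_arm:
  rows: "0.26 0 -0.54 0 0 0 1;0.72 0.1 0.35 0 0 0 1;0.72 0 0.35 0 0 0 1;0 0 0 0 0 0 1;-0.13 0 0.27 0 0 0 1"

```text
time: 26.62
position: [0.504, 0.3629, 0.0249]
tool_rot: [-3.004, -0.307, -0.687]
ft_force: [-0.0, -4.7, 13.5]
grip_width: 0.288
grip_force: 29.8
```

Request:
jog_arm:
  rows: "0 0 0 0 0 0 1;0 0 0 0 0 0 1"

```text
time: 26.88
position: [0.5038, 0.3627, 0.0251]
tool_rot: [-3.004, -0.307, -0.687]
ft_force: [0.2, -2.0, 4.5]
grip_width: 0.287
grip_force: 29.8
```

Request:
jog_arm:
  rows: "0 0 0 0 0 0 0.35;0 0 0 0 0 0 0.2;0 0 0 0 0 0 0;0 0 0 0 0 0 -0.3;0 0 0 0 0 0 -0.3"

```text
time: 27.5
position: [0.5027, 0.3626, 0.024]
tool_rot: [-3.005, -0.307, -0.684]
ft_force: [0.3, -0.4, 0.2]
grip_width: 0.615
grip_force: 0.0
```

```bash
python3 - <<'E'
from h import *
s,c,M=pose(); print(s['time'],inh(c),s['ft_force'],s['grip_width']*87)
sc=grab('scene'); asc(sc,246,296,462,522,2,1)
for x in (-75,-65,-55): print(x,[(z,proj(sc,HO+HX*x/1e3+[0,0,(z)/1e3])[0].round(1).tolist()) for z in (6,12,86)])
E
```

```text
27.5 [-27.1  -1.1  24. ] [ 0.26070859 -0.35251514  0.21878403] 53.528150464299046
246 ..................+######+...............+++++++++++++++++++
248 +++...............+######+......BBBB++++++++++++.....+++++#+
250 ++++++++.........+######+.....BBBB#####BB++++++++........++#
252 +++++++++........+#####+.....BBBBB######BB+++++++........+##
254 ++++++++++......+#####+....+BBBBBBBBBBBBBBB+++++.....++++###
256 ++++++++++...+++#####+....+BBBBBBBBBBBBBBB++++++....+#######
258 +++++++++++++++######++.++BBBBBBBBBBBBBB++++++++...+########
260 +++++++++++++########+++BBBBBBBBBBBBBBB+++++++++..+######B##
262 +++++++++++++######BBBBBBBBBBBBBBBBBBB++++++++++++##########
264 +++++++++++++#####BBBBBBBBBBBBBBBBBB+++++++++++++###########
266 +++++++++++++####BBBBBBBBBBBBBBBBBB+++++++++++++##########++
268 ++++++++++++++BBBBBBBBBBBBBBBBBBBB++++++++++++##########++++
270 ++++++++++++++BBBBBBBBBBBBBBBBBBBB+++++++++++#########++++++
272 ...++++++++++++BBBBBBBBBBBBBBBBBBBB+++++++++#########+++++++
274 ....++++++++++++BBBBBBBBBBBBBBBBBB+++++++++#########++++++++
276 ....++++++++++++++BBBBBBBBBBBBBBB++++++++++########+++++++++
278 ...+++...++++++++++++BBBBBBBBBB+++++++++++++#####+++++++++++
280 ..++++...++####++++...+++++.........++++++++++++++++++++++++
282 ..+###+++#####++........................+++++++++..+++++++++
284 .+###########++..................+++++..+++++++++...++++++++
286 .+###########++.................++++++++++++++++++++++++++++
288 +###########++.................+####+++++++++++......+++++++
290 +###########++................+######+++++++.............+++
292 ############+................++#####++...+++.............+++
294 #+++#######++................+#######++++++...............++
-75 [(6, [487.4, 271.3]), (12, [488.3, 269.9]), (86, [500.7, 251.9])]
-65 [(6, [486.5, 274.9]), (12, [487.4, 273.5]), (86, [499.8, 255.7])]
-55 [(6, [485.6, 278.5]), (12, [486.5, 277.2]), (86, [498.9, 259.5])]
```

The bush stands upright on the sill (top at 497,252, flange at 486,271). I'll retreat along the tool axis, straighten the tool and relocate the bush with the wrist camera.

Request:
jog_arm:
  rows: "0 0 -2 0 0 0 -0.3;0 0 -4 0 0 0 -0.3;0 0 -5 0 0 0 -0.3;-3 0 -1 0 -0.15 0 -0.3;-3 0 0 0 -0.15 0 -0.3"

```text
time: 28.18
position: [0.3961, 0.3422, 0.1123]
tool_rot: [-3.098, -0.319, -0.225]
ft_force: [-0.3, -1.2, -0.4]
grip_width: 0.652
grip_force: 0.0
```

Request:
jog_arm:
  rows: "0 0 0 0 -0.15 0 -0.3;0 0 0 0 0 0 -0.3;0 0 0 0 0 0 -0.3;0 0 0 0 0 0 -0.3"

```text
time: 28.68
position: [0.3962, 0.3409, 0.1105]
tool_rot: [-3.125, -0.321, 0.003]
ft_force: [-0.3, -0.5, 0.8]
grip_width: 0.653
grip_force: 0.0
```

```bash
python3 - <<'E'
from h import *
s,c,M=pose(); print(s['time'],inh(c),yawof(M),M[:,2].round(3),s['grip_width']*87)
d=grab('wrist','w13.png')
asc(d,100,235,260,400,4,2)
for x in (-74,): print(x,[(z,y,proj(d,HO+HX*x/1e3+HY*y/1e3+[0,0,(z)/1e3])[0].round(1).tolist()) for y in (0,5) for z in (6,12,86)])
togo(HO-.074*HX+[0,0,.10],-78.5)
E
```

```text
28.675 [-135.7   -1.1  110.5] -78.25822096220844 [-0.002 -0.    -1.   ] 56.786491100762554
100 .......................BBBBBBBBBBBBBBBBBBBB...........................
104 ......................BBBBBBBBBBBBBBBBBBBBBB..........................
108 .....................BBBBBBBB#########BBBBBBB.........................
112 .....................BBBBBBB###########BBBBBBB........................
116 .....................BBBBBB#############BBBBB.........................
120 .....................BBBBBB#############BBBBB.........................
124 .....................BBBBBBB###########+BBBBB.........................
128 ......................BBBBBBB#########BBBBBB..........................
132 ........................BBBBBBBBBBBBBBBBBB............................
136 ..........................BBBBBBBBBBBBBB..............................
140 .............................BBBBBBB..................................
144 ......................................................................
148 ......................................................................
152 ..............................
[... 1137 characters left out ...]
++++++++++++++..............
216 +++++++++++++++++.........++++++++++++++++...+++++++++++..............
220 ++++++++++++++++++....................................................
224 +++++++++++++++++.....................................................
228 +++++++++++++++++.....................................................
232 +++++++++++++++++++.............................................####+.
-74 [(6, 0, [320.1, 117.8]), (12, 0, [320.0, 118.0]), (86, 0, [319.6, 121.4]), (6, 5, [314.3, 117.7]), (12, 5, [314.1, 117.9]), (86, 5, [311.7, 121.3])]
t 28.725 at [0.3963 0.341  0.1106] yaw -78.3 shift cm [ 6.17 -0.08  1.05] turn [-0.001  0.002  0.004] shift cm in goal axes [ 6.16 -0.1   1.06]
```

Request:
jog_arm:
  rows: "3 0.15 1 0 0 0 -0.3;3.4 0.14 2 0 0 0 -0.3;0 0 2.5 0 0 0 -0.3;0 0 2.5 0 0 0 -0.3;0 0 1.2 0 0 0 -0.3"

```text
time: 29.35
position: [0.459, 0.3506, 0.0173]
tool_rot: [3.124, 0.32, -0.005]
ft_force: [-0.3, 0.0, 0.5]
grip_width: 0.65
grip_force: 0.0
```

Request:
jog_arm:
  rows: "0 0 0 0 0 0 -0.3;0 0 0.3 0 0 0 -0.3;0 0 0 0 0 0 -0.3"

```text
time: 29.72
position: [0.4607, 0.3513, 0.0161]
tool_rot: [-3.125, -0.32, 0.002]
ft_force: [-0.9, 0.1, -0.1]
grip_width: 0.653
grip_force: 0.0
```

Request:
jog_arm:
  rows: "0 0 0.3 0 0 0 -0.3;0 0 0 0 0 0 -0.3"

```text
time: 29.98
position: [0.4603, 0.3508, 0.0123]
tool_rot: [3.125, 0.319, -0.003]
ft_force: [-0.6, -0.3, 0.4]
grip_width: 0.65
grip_force: 0.0
```

```bash
python3 - <<'E'
from h import *
s,c,M=pose(); print(s['time'],inh(c),yawof(M),s['ft_force'])
d=grab('wrist','w14.png')
asc(d,170,262,256,390,4,2)
print('pred',proj(d,HO-.0715*HX-.004*HY+[0,0,.012]),proj(d,HO-.0715*HX-.004*HY+[0,0,.086]))
E
```

```text
29.975 [-70.9  -4.2  12.3] -78.33521708598069 [-0.5755204  -0.34176784  0.4387972 ]
170 ++++++++++++++++............................+++++++++++++++++++++..
174 ...................................................................
178 ...................................................................
182 +++++++++++.......................................................+
186 ++++++++++++.....................................................++
190 ++++++++++++++++++++++++++++++++..++++...+++++++++++++++++++++++..+
194 ++++++++++++++++++++++++++++BBBBBBBBBB..+++++++++++++++++++++++....
198 +++++++++++++++++++++++BBBBBBBBBBBBBBBBBBBB++++++++++++++++++++....
202 +++++++++++++++++++++BBBBBBBBBBBBBBBBBBBBBBBB+++++++++++++++++++++.
206 +++++++++++++++++++BBBBBBBBBBBBBBBBBBBBBBBBBBBB+++++++++++++++.+++.
210 ++++++++++++++++++BBBBBBBBBBBBBBBBBBBBBBBBBBBBBB++++++++++++++.....
214 +++++++++++++++++BBBBBBBBBBBBBBBBBBBBBBBBBBBBBBBB+++++++++++++.....
218 ++++++++++++++++BBBBBBBBBBBBBBBBBBBBBBBBBBBBBBBBBB+++++++++++++....
222 ++++++++++++++++BBBBBBBBBBBBBBBBBBBBBBBBBBBBBBBBBB++++++++++++....+
226 ++++++++++++++++BBBBBBBBBBBBBBBBBBBBBBBBBBBBBBBBBB++++++++++++.....
230 ++++++++++++++++BBBBBBBBBBBBBBBBBBBBBBBBBBBBBBBBBB++++++++++++....+
234 #####+++++++++++BBBBBBBBBBBBBBBBBBBBBBBBBBBBBBBBBB+++++++++++##B###
238 ##B##++++++++++++BBBBBBBBBBBBBBBBBBBBBBBBBBBBBBBB++++++++++++#B####
242 #####+++++++++++++BBBBBBBBBBBBBBBBBBBBBBBBBBBBBB+++++++++++++######
246 #####++++++++++++++BBBBBBBBBBBBBBBBBBBBBBBBBBBB++++++++++++++#B##B#
250 #####++++++++++++++++BBBBBBBBBBBBBBBBBBBBBBBB++++++++++++++++######
254 #B###++++++++++++++++BBBBBBBBBBBBBBBBBBBBBBBB++++++++++++++++######
258 ######+.+++........+BBBBBBBBBBBBBBBBBBBBBBBBBB+.............+######
pred [[320.59626388 226.51552619]] [[320.29201885 287.90085128]]
```

Centred on the flange (col 322, row 227). I'll grip lower, lift 1.5 mm so nothing drags, centre on the slot, and slide.

Request:
jog_arm:
  rows: "0 0 0.3 0 0 0 -0.3;0 0 0 0 0 0 -0.3;0 0 0 0 0 0 0.3;0 0 0 0 0 0 0.6;0 0 0 0 0 0 1"
  force: 35

```text
time: 30.65
position: [0.4604, 0.3509, 0.0094]
tool_rot: [3.125, 0.319, -0.003]
ft_force: [0.1, 0.5, 0.2]
grip_width: 0.394
grip_force: 0.0
```

Request:
jog_arm:
  rows: "0 0 0 0 0 0 1;0 0 0 0 0 0 1;0 0 0 0 0 0 1"

```text
time: 31.02
position: [0.4604, 0.3509, 0.0093]
tool_rot: [3.125, 0.319, -0.003]
ft_force: [-0.0, 1.0, -0.5]
grip_width: 0.288
grip_force: 35.0
```

Request:
jog_arm:
  rows: "0 0 -0.15 0 0 0 1;0 0 0 0 0 0 1"

```text
time: 31.28
position: [0.4602, 0.3506, 0.0106]
tool_rot: [3.124, 0.319, -0.004]
ft_force: [0.5, 0.1, -3.5]
grip_width: 0.288
grip_force: 35.0
```

Request:
jog_arm:
  rows: "0 -0.42 0 0 0 0 1;0.8 0 0 0 0 0 1;0.9 0 0 0 0 0 1;0 0 0 0 0 0 1;0 0 0 0 0 0 1"

```text
time: 31.9
position: [0.4762, 0.3581, 0.0106]
tool_rot: [3.124, 0.318, -0.004]
ft_force: [-0.7, -0.1, -2.0]
grip_width: 0.292
grip_force: 35.0
```

```bash
python3 - <<'E'
from h import *
s,c,M=pose(); print(s['time'],inh(c),yawof(M),M[:,2].round(4),s['ft_force'])
d=grab('wrist','w15.png')
asc(d,100,262,256,390,6,2)
print('pred slot',[proj(d,HO+x*HX+y*HY+[0,0,.022]).round(0).tolist() for x in (-.035,.013) for y in (-.016,.016)],proj(d,c*[1,1,0]+[0,0,.0133]))
E
```

```text
31.9 [-53.9  -0.2  10.6] -78.35925598487238 [-0.0023 -0.0013 -1.    ] [-0.65189605 -0.14860413 -2.02525177]
100 +++++++++++++++++++++++++++++++++++++++++++++++++++++++++++++++++++
106 +++++++++++++++++++++++++++++++++++++++++++++++++++++++++++++++++++
112 +++++++++++++++++++++++++++++++++++++++++++++++++++++++++++++++++++
118 ++++++++++++++++++.............................++++++++++++++++++++
124 ++++++++++++++++++.............................++++++++++++++++++++
130 ++++++++++++++++++.............................++++++++++++++++++++
136 ++++++++++++++++++.............................++++++++++++++++++++
142 ++++++++++++++++++.............................++++++++++++++++++++
148 ##++++++++++++++++.............................++++++++++++++++++++
154 ###++++++++++++++++............................++++++++++++++++++++
160 #####++++++++++++++............................++++++++++++++++++++
166 ###############++++............................+#########++++++++++
172 ###################+...........................+##########+++++++++
178 #+...+#############++.........................+#####
[... 364 characters left out ...]
.......++..
214 ...++++++++++++++BBBBBBBBBBBBBBBBBBBBBBBBBBBBBBBB++.............+..
220 ..++++++++++++++BBBBBBBBBBBBBBBBBBBBBBBBBBBBBBBBBB++...........++..
226 ...+++.+++++++.+BBBBBBBBBBBBBBBBBBBBBBBBBBBBBBBBBBB............++..
232 ++++++++++++###BBBBBBBBBBBBBBBBBBBBBBBBBBBBBBBBBBBB###+........++++
238 ##+++++++++########BBBBBBBBBBBBBBBBBBBBBBBBBBB#########+......+++##
244 ##+..+++++###B######BBBBBBBBBBBBBBBBBBBBBBBBBB##########+.....+++##
250 B#++++++############BBBBBBBBBBBBBBBBBBBBBBBBBB####B########+++++#BB
256 BB+++####B##########BBBBBBBBBBBBBBBBBBBBBBBBBBB##############+++BBB
pred slot [[[349.0, 201.0]], [[292.0, 201.0]], [[351.0, 114.0]], [[291.0, 114.0]]] [[320.89805713 227.28326372]]
```

Request:
jog_arm:
  rows: "0.6 0 0 0 0 0 1;0.8 0 0 0 0 0 1;0.8 0 0 0 0 0 1;0.6 0 0 0 0 0 1;0 0 0 0 0 0 1"

```text
time: 32.58
position: [0.5043, 0.3639, 0.0106]
tool_rot: [3.124, 0.318, -0.003]
ft_force: [-0.5, -0.8, -1.5]
grip_width: 0.29
grip_force: 35.0
```

```bash
python3 - <<'E'
from h import *
s,c,M=pose(); print(s['time'],inh(c),yawof(M),M[:,2].round(4),s['ft_force'])
d=grab('wrist','w16.png')
asc(d,130,262,256,390,6,2)
sc=grab('scene'); asc(sc,258,306,462,522,2,1)
h=inh(c)[0]/1e3;print([proj(sc,HO+h*HX+[0,0,z])[0].round(1).tolist() for z in (.013,.022,.087)])
E
```

```text
32.575 [-25.2  -0.1  10.6] -78.36638873822064 [-0.0015 -0.0011 -1.    ] [-0.53598116 -0.79886507 -1.45501241]
130 ......+++++++++++++++++++++++++++++++++++++++++++++++++++++........
136 ......++++++++++++++++++++++++++++++++++++++++++++++++++++++.......
142 +++++++++++++++++++++++++++++++++++++++++++++++++++++++++++++++++++
148 ##++++++++++++++++++++++++++++++++++++++++++++++++++++++++.+++++.++
154 ###++++++++++++++++++++++++++++++++++++++++++++++++++++++.++++++.+.
160 #####+++++++++++++++++++++++++++++++++++++++++++.+++++++++++++++.++
166 #################++++++++++++++++++++++++++++++######+++#++++++++++
172 ###################+...........................###########+++#+++++
178 ###################++.........................+####################
184 ###################+++++.......................####################
190 ###################++++++++++...++++++..+++++++####################
196 ###################++++++++BBBBBBBBBBBBB+++++++####################
202 ###################+++BBBBBBBBBBBBBBBBBBBBBBB++##########++++++++++
208 ###################BBBBBBBBBBBBBBBBBBBBBBBBBBBB###
[... 1502 characters left out ...]
#
286 +#############BBBBBBBBBBBBBBBBBB########++++++++++++++++++++
288 #############BBBBBBBBBBBBBBBBBBB########++++++++++++++++++++
290 #############BBBBBBBBBBBBBBBBBB############+++++++++++++++++
292 ##############BBBBBBBBBBBBBBBBB#######+++##+++++++++++++++++
294 #+++#########+++BBBBBBBBBBBBBB#############+++++++++++++++++
296 #+++++######+++++++BBBBBBBBBB#############++++++++++++++++++
298 #+++++++++++++++++++++++++++##############++++++++++++++++++
300 +++++##+++++###+++++++++++++##############++++++++++++++++++
302 ...++####+##########+++++++##############+++++++++++++++++++
304 +++++####################################+++++++++++++++++++
[[483.8, 288.2], [485.2, 286.3], [496.3, 270.9]]
```

The flange is under the plate and the bush is upright, moving with the tool. On to home.

Request:
jog_arm:
  rows: "0.6 0 0 0 0 0 1;0.7 0 0 0 0 0 1;0.6 0 0 0 0 0 1;0.3 0 0 0 0 0 1;0 0 0 0 0 0 1"

```text
time: 33.3
position: [0.5254, 0.3684, 0.0106]
tool_rot: [3.125, 0.319, -0.003]
ft_force: [0.3, -0.0, -2.4]
grip_width: 0.294
grip_force: 35.0
```

Request:
jog_arm:
  rows: "0.15 0 0 0 0 0 1;0 0 0 0 0 0 1"

```text
time: 33.55
position: [0.5266, 0.3688, 0.0107]
tool_rot: [3.125, 0.319, -0.003]
ft_force: [-0.1, 1.0, -2.1]
grip_width: 0.29
grip_force: 35.0
```

Request:
jog_arm:
  rows: "0.15 0 0 0 0 0 1;0 0 0 0 0 0 1"

```text
time: 33.8
position: [0.5282, 0.3691, 0.0107]
tool_rot: [3.125, 0.319, -0.003]
ft_force: [-0.3, 0.1, -2.5]
grip_width: 0.288
grip_force: 35.0
```

```bash
python3 - <<'E'
from h import *
s,c,M=pose(); print(s['time'],inh(c),M[:,2].round(4),s['ft_force'])
d=grab('wrist','w17.png')
asc(d,170,262,256,390,4,2)
E
```

```text
33.8 [-0.8  0.3 10.7] [-1.8e-03 -8.0e-04 -1.0e+00] [-0.30045375  0.11046536 -2.54778754]
170 #++++##############++++++++++#############################+++....++
174 ......+####################################################+......+
178 .......####################################################.......+
182 +.....+#####################################################+...++#
186 ###################################################################
190 ###################################################################
194 ###################################################################
198 #########################################################+++++#####
202 ##########################################################+++++++++
206 #########################################################++++++++++
210 ###################BBBBBBBBBBBBBBBBBBBBBBBBBBBB##########++++++++++
214 ###################BBBBBBBBBBBBBBBBBBBBBBBBBBBB#########+++++++++++
218 ###################BBBBBBBBBBBBBBBBBBBBBBBBBBBB###########+++++++++
222 ###################BBBBBBBBBBBBBBBBBBBBBBBBBBBB##########++++#+++++
226 ###################BBBBBBBBBBBBBBBBBBBBBBBBBBBB###########++++++++#
230 ###################BBBBBBBBBBBBBBBBBBBBBBBBBBBB#########+++++++++##
234 ####################BBBBBBBBBBBBBBBBBBBBBBBBBBBB###B#####+#++++####
238 ###################BBBBBBBBBBBBBBBBBBBBBBBBBBB###########++#+++####
242 ####################BBBBBBBBBBBBBBBBBBBBBBBBBBB##########+++++++###
246 ############B#######BBBBBBBBBBBBBBBBBBBBBBBBBB############+++#++###
250 BB########B#########BBBBBBBBBBBBBBBBBBBBBBBBBB########B#####++++#BB
254 BB##############B###BBBBBBBBBBBBBBBBBBBBBBBBBB############B###+#BBB
258 BBB##B###BB########BBBBBBBBBBBBBBBBBBBBBBBBBBBB########B########BBB
```

Not yet touching the slot's end. A few more small steps until I feel it.

Request:
jog_arm:
  rows: "0.15 0 0 0 0 0 1;0 0 0 0 0 0 1"

```text
time: 34.1
position: [0.5298, 0.3694, 0.0107]
tool_rot: [3.125, 0.319, -0.003]
ft_force: [-0.1, 0.4, -3.4]
grip_width: 0.294
grip_force: 35.0
```

Request:
jog_arm:
  rows: "0.15 0 0 0 0 0 1;0 0 0 0 0 0 1"

```text
time: 34.35
position: [0.5307, 0.3697, 0.0106]
tool_rot: [3.125, 0.319, -0.004]
ft_force: [-0.2, 0.4, -1.1]
grip_width: 0.289
grip_force: 35.0
```

Request:
jog_arm:
  rows: "0.1 0 0 0 0 0 1;0 0 0 0 0 0 1"

```text
time: 34.6
position: [0.5309, 0.3697, 0.0104]
tool_rot: [3.124, 0.319, -0.007]
ft_force: [-3.6, -1.5, 0.7]
grip_width: 0.292
grip_force: 35.0
```

Contact with the slot's end, so it's home. I'll ease off, lower onto the base and release.

Request:
jog_arm:
  rows: "-0.1 0 0 0 0 0 1;0 0 0.1 0 0 0 1;0 0 0.05 0 0 0 1;0 0 0 0 0 0 1"

```text
time: 35.1
position: [0.5309, 0.3698, 0.0094]
tool_rot: [3.125, 0.319, -0.004]
ft_force: [-4.3, -2.2, 2.4]
grip_width: 0.291
grip_force: 35.0
```

Request:
jog_arm:
  rows: "0 0 0 0 0 0 0.3;0 0 0 0 0 0 0.2;0 0 0 0 0 0 0;0 0 0 0 0 0 -0.3;0 0 0 0 0 0 -0.3"

```text
time: 35.72
position: [0.5312, 0.3697, 0.0092]
tool_rot: [3.125, 0.319, -0.003]
ft_force: [-0.3, 0.6, -0.2]
grip_width: 0.613
grip_force: 0.0
```

```bash
python3 - <<'E'
from h import *
s,c,M=pose(); print(s['time'],inh(c),M[:,2].round(4),s['ft_force'],s['grip_width']*87)
sc=grab('scene'); asc(sc,262,310,462,522,2,1)
print([proj(sc,HO+[0,0,z])[0].round(1).tolist() for z in (.013,.022,.087)])
E
```

```text
35.725 [2.3 0.3 9.2] [-1.6e-03 -7.0e-04 -1.0e+00] [-0.28419308  0.64404632 -0.18777143] 53.29467064023765
262 #######################+.......+##BBBBB#####################
264 ##+..+#BB###############++....+###BBBB############B#########
266 ++...+#BBBBBBBB#############################################
268 #++++B######BBBBBBBB####################################B###
270 +#+BBB##########BBBBBBBBB###################################
272 ..+BB################++..+++B###B#########################B#
274 ..+##################+........+++B#B########################
276 ..+##################+++....+++B++++++BBBB##################
278 ...+#################+++++++####BB+++++++++#BBBB############
280 ..+###############+...++##+++#######B+++++++++++BBBB########
282 ++##############++....++BBBB##########+++++....++BBBBBB#####
284 ++#############++....+BBBBBBBBBB###########++++#####BB######
286 +##############+++.++BBBBBBBBBBBBBBBB#################B#####
288 ##############+++++BBBBBBBBBBBBBBBBBB##################BBB##
290 #############BBBBBBBBBBBBBBBBBBBBBB#####################B###
292 #############BBBBBBBBBBBBBBBBBBBBB#########B##########BBB###
294 ############BBBBBBBBBBBBBBBBBBBB#####################BBB####
296 ###########BBBBBBBBBBBBBBBBBBB####################+++#######
298 ############BBBBBBBBBBBBBBBBB##################++++++++#####
300 #+###############BBBBBBBBBBBB################+++++++++++++++
302 ++++#################BBBBBBB###############+++++++++++++++++
304 #++######################BB##############+++++++++++++++++++
306 ########################################++++++++++++++++++++
308 ########################################++++++++++++++++++++
[[481.3, 298.1], [482.7, 296.2], [493.9, 281.3]]
```

Request:
jog_arm:
  rows: "0 0 -1 0 0 0 -0.3;0 0 -3 0 0 0 -0.3;0 0 -5 0 0 0 -0.3;-4 0 -4 0 0 0 -0.3;-5 0 0 0 0 0 -0.3"

```text
time: 36.4
position: [0.4457, 0.3526, 0.1438]
tool_rot: [-3.122, -0.315, -0.007]
ft_force: [0.1, 1.1, 1.0]
grip_width: 0.65
grip_force: 0.0
```

Request:
jog_arm:
  rows: "0 0 0 0 0 0 -0.3;0 0 0 0 0 0 -0.3;0 0 0 0 0 0 -0.3"

```text
time: 36.78
position: [0.4444, 0.3515, 0.1396]
tool_rot: [3.125, 0.317, -0.001]
ft_force: [0.4, 0.2, -0.9]
grip_width: 0.649
grip_force: 0.0
```

```bash
python3 - <<'E'
from h import *
s,c,M=pose(); print(s['time'],inh(c),s['ft_force'])
d=grab('wrist'); asc(d,60,200,250,390,6,2)
print('home top',proj(d,HO+[0,0,.086]).round(1),'slot end',[proj(d,HO+.013*HX+y*HY+[0,0,.022]).round(1).tolist() for y in (-.016,.016)])
sc=grab('scene'); asc(sc,266,310,462,512,2,1)
t=grab('top'); h=cv2.cvtColor(t['img'],cv2.COLOR_BGR2HSV); m=((h[...,2]<95)&(h[...,1]<90)).astype(np.uint8)
n,l,st,cc=cv2.connectedComponentsWithStats(m[150:260,290:420])
for i in range(1,n):
    if st[i,4]>300: p=plane(t,cc[i]+[290,150],.013)[0]; print(st[i],innest(p))
E
```

```text
36.775 [-86.4  -0.3 139.6] [ 0.44385154  0.16073714 -0.8607711 ]
60 .............++++++++++++++++++++++++++++++++++++++++++++++...........
66 ............+++++++++++++++++++BBBBBBBBB+++++++++++++++++++...........
72 .............++++++++++++++#BBBBB#####BBBBB+++++++++++++++............
78 .............+++++++++####BBBBB##########BBBB+++++++++++++............
84 .............+++++++++####BBBB###########+BBB+++++++++++++............
90 .............+++++++++#####BBBB#########+BBBB+++++++++++++............
96 .............++++++++++####BBBBBBBBBBBBBBBBBB+++++++++++++............
102 ..............+++++++++++++BBBBBBBBBBBBBBBBBB+++++++++++++............
108 ..............+++++++++++++..BBBBBBBBBBBBBB.++++++++++++++............
114 ..............++...++++++++.................++++++++....++............
120 ..............++....+++++++.................++++++++....++............
126 ..............+++++++++++++..................+++++++++++++............
132 ......................................................................
138 ...............................................................
[... 1380 characters left out ...]
 .+###########++.....+BBBBBBBBBBBBBBBBB..++........
288 +############+....+BBBBBBBBBBBBBBBBB++++++........
290 +###########+BBBBBBBBBBBBBBBBBBBBB+##+++++++......
292 ############BBBBBBBBBBBBBBBBBBBBB###++...++.......
294 #++#########BBBBBBBBBBBBBBBBBBB######++++++.......
296 ##+++++##+#+BBBBBBBBBBBBBBBBBB###########+........
298 #+++++++++++BBBBBBBBBBBBBBBBB###########++........
300 ++++###++++######BBBBBBBBBBBB###########+.........
302 ...++#####+###########BBBBBB############+.........
304 ++++###################################++.........
306 ############################+++########+..........
308 ###########################+++++######++..........
[   2   19   67   63 2135] [-2.1 91.5 13. ]
```

Both parts measure in place: the bush top at (322,83.5) against a predicted (320.7,83.7) at home. I'm handing in.

```bash
python3 -c "
from h import *
print(ticket.close_job())"
```

```text
the job is handed in; nothing more can be done
None
```

I handed the job in at about 37 s: by the camera measurements the disc is flat in the pocket and the flanged bush is upright, home in the slot and released, and the arm is clear; the first slide tilted the bush, so I stood it back on the sill and slid it in again.

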